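# Clip an amplifier board into the test fixture

## Task

Lift the red-handled spring clip of the black test fixture up until it stays open, lay the green board (silver heatsink) flat between the rails and slide it, nose first, under the lips against the brass contact bar and on until the bar bottoms, pressing it home firmly for a moment with some 12 to 20 N and never over 30 N. Then keep hold of the clip as you ease it down on to the board, without letting it snap, so that it clamps the board, and let go. Leave the red board and everything else on the bench where they are.

Things in the scene. Friction and masses are not known exactly. Their poses are not given: they have to be found in the camera images.
- fixture: Black test fixture fixed to the bench, base 120 (x) x 165 (y) mm. Origin on the bench under the bay's centre line; own +y is the way the board slides in, z up. Bay floor 8 mm above the bench. Aluminium side rails, tops 14 mm above the bench, leave a channel 73 mm wide (x=+-36.5) from y=-80 to +18. Hinge cheeks at x=+-50, y=24, 38 mm high.
- mouth (a point): Front end of the bay floor on its centre line, at floor height (8 mm above the bench), fixture y=-100 mm; axes as the fixture. From here to y=-80 mm the rails flare, at least 4 mm wider each side at the front. The board's tail may hang out beyond it.
- lips (a point): Point on the bay's centre line midway along the two aluminium lips that overhang the rails by 3.5 mm a side from fixture y=-30 to 0 mm, at the height of their underside: 17 mm above the bench, 9 mm over the floor, 3 mm over the board. The board cannot be lowered in there; it must slide under them. Axes as the fixture.
- contact_face (a point): Centre of the front (-y) face of the brass contact bar, 56 mm wide, 6 mm high (top 15 mm above the bench), at the end of the bay; axes as the fixture. It starts at an unknown depth. About 4 N moves it in +y, by 4 to 8 mm (not shown), until it bottoms on a hard stop that can only be felt; it does not spring back. The bottom is somewhere from fixture y=-14 to -2 mm.
- contact_bar: The sliding brass contact bar itself; contact_face is its front face.
- board: Green circuit board, 70 (x) x 110 (y) x 6 mm thick, 0.11 to 0.2 kg in all, with a silver heatsink near its tail and gold contacts along its nose. Origin at the middle of its underside; +y towards the nose, z up. (The red board with a black heatsink is not to be used.)
- board_grip (a point): Centre of the silver finned heatsink on the green board: 28 (x) x 36 (y) x 46 mm high, the handle to grasp from above across x. 29 mm above the board's underside, 32 mm behind the board's middle. Axes as the board.
- board_nose (a point): Middle of the green board's nose edge, 3 mm above the board's underside and 87 mm ahead (+y) of board_grip; axes as the board.
- clip_bar (a point): Centre of the clip's red round cross bar, 10 mm thick, along the fixture's x, 65 mm clear between the steel side arms. Two feet hang from it at x=+-28 mm (46 mm free between them for fingers), reaching 31 mm below its centre, to press on the board. With the board home, 30 mm or more are free between bar and heatsink. Pinch it from above, fingers closing along the fixture's y; it turns in the pads.
- clip_hinge (a point): Hinge of the clip, on the centre line at fixture y=+24, z=30 mm; axes as the fixture, the hinge lies along x. At clip angle q the bar is at fixture y = 24 - 60 cos(q) + 10 sin(q), z = 30 + 60 sin(q) + 10 cos(q) mm.
- clip (a joint): Spring clip angle, rad: 0 closed on the empty bay, about 0.09 resting on the board, 1.75 fully open (a hard stop). Over-centre spring, damped hinge: below 0.85 it pulls shut (about 4 N at the bar when closed), above 0.85 it pulls open and stays. Let go below 0.85 and off the board, it snaps shut.
Not all that is in view belongs to the job. Several things have the shape of the board; the one meant has the colours described above.

How it is judged:
On the way, in this order (a step that is already met when the one before it is completed fails the run):
1. the clip is lifted open (value of joint clip above 1.3 rad), for 0.2 s.
2. with the clip open, the board lies in the bay and presses the contact bar home (over 8 N, twice what moves the bar) (value of joint clip above 1.3 rad and contact force between board and contact_bar above 8 N and x of board_nose in the frame of fixture between -0.004 and 0.004 m and y of board_nose in the frame of fixture above -0.018 m and z of board_nose in the frame of fixture between 0.008 and 0.0145 m and angle between the y axis of board_nose and the y axis of fixture, either way round below 0.06 rad), for 0.1 s.
At the end, for the whole second after the job is handed in: The green board lies flat and straight in the bay (nose within 4 mm of the centre line, 0.06 rad), its nose no more than 2.5 mm off the contact bar that was pressed home; the clip's feet rest on the board (clip angle 0.04 to 0.16 rad) and press it with over 1.5 N; board at rest (x of board_nose in the frame of fixture between -0.004 and 0.004 m and y of board_nose in the frame of fixture above -0.018 m and z of board_nose in the frame of fixture between 0.008 and 0.0145 m and angle between the y axis of board_nose and the y axis of fixture, either way round below 0.06 rad and y of board_nose in the frame of contact_face above -0.0025 m and value of joint clip between 0.04 and 0.16 rad and contact force between clip and board above 1.5 N and linear speed of board below 0.01 m/s); the robot touches nothing.
It fails at once if the board is pushed against the contact bar, or pressed by the clip, with over 30 N, or forced against the fixture as a whole (bar, rails, floor and clip summed) with over 60 N (contact force between board and contact_bar above 30 N or contact force between clip and board above 30 N or contact force between board and fixture above 60 N).
It fails at once if the clip snaps shut on its own: it is closing, between 0.8 and 0.17 rad, with no finger touching it (value of joint clip between 0.17 and 0.8 rad and velocity of joint clip below -0.3 rad/s and contact force between clip and the fingers below 0.1 N).
It fails at once if another thing on the bench is moved by over 20 mm (distance of any of spare, driver, coil, capacitor, jar, transformer, bin_loose from where it was at the start of the episode above 0.02 m).
It also fails if it takes over 72 s, if anything falls off the work surface, if the arm or the gripper's body presses on something with over 40 N, if the wrist force passes 120 N, or if a joint passes its speed limit or range.

## Robot

A 6-joint arm with a two-finger parallel gripper is mounted at the origin on the work surface. World frame = base frame: x ahead of the robot, y to its left, z up, the work surface at z = 0. Lengths are in m, angles in rad, forces in N, time in s.
With the tool pointing down it reaches from about 0.25 to 0.775 m from the base axis. Payload 4 kg.
Tool frame: the origin (TCP) lies between the finger pads; the fingertips stand 14 mm ahead of it and the grasp point (between the pads) lies 5 mm behind it; z points along the fingers, y is the direction in which the jaws open and shut (so a half turn about z gives the same grasp; the last joint's range is limited). The gripper opens to 94 mm and grips with 3 to 60 N. Pads are 16 mm wide; open, the fingers measure 119 mm over their backs; the gripper's body (75 mm by 177 mm) begins 78 mm behind the grasp point.
Start: joints at [1.228, 0.087, 1.371, -0, 1.684, -0.103], TCP at [0.131, 0.534, 0.22] pointing down, gripper open.
Joint ranges: [-3.1, 3.1], [-0.76, 2.03], [0.27, 2.55], [-1.08, 4.22], [0.17, 2.65], [-2.57, 2.57]. Speed limits (rad/s): [2.79, 2.79, 3.14, 3.14, 3.14, 3.14].

## Interface

Orientations are given as [roll, pitch, yaw] about the fixed x, y, z axes, in that order (R = Rz(yaw) Ry(pitch) Rx(roll)).
In Python, from bench import robot, cams, spotter gives the robot as it stands.
- The arm moves only by the shell command python3 -m inch 'ROWS'. ROWS is JSON, a list of rows, each an object of numbers: "grip": the opening, from 0 (shut) to 1 (fully open); "dx", "dy", "dz": the shift along the tool's x, y, z in units of 25 mm (1.0 is 25 mm); "rx", "ry", "rz": the turn, a rotation vector about the tool's x, y, z in units of 5 degrees (1.0 is 5 degrees). A call has 1 to 12 rows; each row shifts and turns the pose as measured when the row begins, along the tool's axes as they then stand; what a row does not reach is not made up. A row lasts 1/8 s, in which the tool goes at most 62.5 mm and 10.7 degrees, less where a joint would pass 70% of its speed; a pose out of reach is approached as far as the arm can. A call is refused whole if a number of a shift passes 1 or a number of a turn 1, either way. A call with a gripper value outside its range is refused whole. The fingers move at their own pace and stop on an object; the grip force is fixed at half the most. Time passes only in rows, so rows that do not move let the fingers close. It gives the time, the measured TCP pose, the force and the opening at its end, in the units of the state.
- robot.get_obs(): the state, without advancing time (a new reading comes with each control period).
- cams.snapshot(name): name is "side" or "top"; returns a dict with "frame" (400x640x3 uint8, red, green, blue), "intrinsics" (3x3 intrinsics, pixels), "k1" (the pictures are not rectified: a ray, as slopes to the right and down, at radius r is drawn at 1 + k1 r^2 times it, then the intrinsics apply), "eye" and "orientation" of the camera in the world. Camera axes: x right, y up, looking along -z (the intrinsics and any distortion apply to the point x, -y, -z); pixel columns grow to the right and rows downward; lengths in m; the calibration is good to about 2 mm. A picture is of the moment at which its call begins. There is no depth.
- robot.close_job(): hands the job in, once; it reports no verdict.
Trained networks look in a picture, given as the dict that the camera call returned (one of the last four; its "shot" number tells which), for a name from the list of things; names that differ only in an ending like _2 or _b are one class to them, and where a whole thing is asked for, a point or a joint stands for the part that bears it (a point fixed in the world has none). Each returns a list of dicts, best first, with "score" (0 to 1); they miss things now and then, are a little off and sometimes report something else, mostly with a low value. They report only what shows in the picture. A call takes as long as a camera call. They do not tell look-alikes from the thing itself.
- spotter.regions_of(picture, query): "pixels" (400x640 bool, what is visible of it) and "extent" ([left, top, right, bottom] in pixels, round what is visible of it).
- spotter.place_of(picture, query): "pixel" ([column, row] in pixels: a listed point, or the origin of a listed thing).
The state is a dict: "time": time; "joint_positions": joint angles; "qvel": joint speeds; "joint_torque": joint torques, N m; "tool_pos": TCP position; "ee_rot": TCP orientation; "wrist_force": force on the tool from outside, world axes, zero at the start; "wrist_torque": the same for the moment, N m; "width": finger opening in m.
Only numpy, scipy, OpenCV 4.12 (cv2) and the standard library are available. Lean on these libraries where they do the work, as an engineer would, in place of code of your own. Each camera call takes 0.05 s, during which the arm holds its last target.

## Working session

There is one attempt and no reset: what is moved stays moved. The work goes in short steps, Python scripts to look and compute and a shell command to move; the robot and the scene stay as the last step left them, time stands still between calls to the robot, and variables do not carry over. Pictures are saved under pics/ and viewed, and the job is handed in when it is done.

```bash
ls; mkdir -p pics
python3 - <<'E'
from bench import robot,cams,spotter
import cv2
print(robot.get_obs())
for n in ("side","top"):
    s=cams.snapshot(n); print(n,s["intrinsics"],s["k1"],s["eye"],s["orientation"],s["shot"])
    cv2.imwrite(f"pics/{n}0.png",s["frame"][:,:,::-1])
    for q in ["mouth","lips","contact_face","board_grip","board_nose","board","clip_bar","clip_hinge","fixture"]:
        print(q,[(r["pixel"],round(r["score"],2)) for r in spotter.place_of(s,q)][:4])
E
```

```text
pics
{'time': 0.0, 'joint_positions': array([ 1.22790345e+00,  8.79453028e-02,  1.37222688e+00, -3.21621473e-05,
        1.68357545e+00, -1.03087901e-01]), 'qvel': array([ 9.26310222e-04, -5.00104052e-04, -7.81914740e-05,  3.82739612e-04,
        1.65387330e-03,  1.36559657e-03]), 'joint_torque': array([ 1.25067862e-03, -3.40174878e+01, -3.02436054e+01,  7.18907034e-02,
        3.26660858e-02, -1.75419564e-04]), 'tool_pos': array([0.13047003, 0.533781  , 0.21832332]), 'ee_rot': array([-3.13944583e+00, -1.89962933e-04,  2.90178389e+00]), 'wrist_force': array([0.68670654, 0.13291265, 0.33980047]), 'wrist_torque': array([ 0.06008425, -0.01307376, -0.03408231]), 'width': 0.09417544432839707}
side [[481.51136949   0.         314.30670543]
 [  0.         481.51136949 207.22867171]
 [  0.           0.           1.        ]] -0.07463991361514627 [0.2306656  0.52121232 0.83823963] [ 0.75235817 -0.00765396 -2.7044782 ] 1
mouth [([259.2, 266.8], 0.81)]
lips [([242.4, 300.5], 0.7)]
contact_face [([242.6, 301.0], 0.5)]
board_grip [([306.1, 169.8], 0.57)]
board_nose [([369.4, 150.2], 0.81), ([282.0, 194.6], 0.67)]
board [([295.9, 186.8], 0.77), ([354.0, 139.4], 0.64)]
clip_bar [([248.4, 285.3], 0.9), ([241.5, 300.1], 0.29)]
clip_hinge [([230.7, 311.2], 0.61)]
fixture [([241.6, 311.0], 0.95)]
top [[396.38181122   0.         319.57814105]
 [  0.         396.38181122 201.83530778]
 [  0.           0.           1.        ]] -0.07612956052020392 [ 0.5012611  -0.11772596  0.92118596] [ 0.06166948 -0.02396104 -1.59978118] 2
mouth [([247.5, 193.4], 0.82)]
lips [([210.3, 202.5], 0.81)]
contact_face [([213.1, 200.9], 0.46)]
board_grip [([466.7, 180.5], 0.77), ([377.6, 172.4], 0.63)]
board_nose [([450.5, 219.3], 0.97), ([339.4, 164.9], 0.63)]
board [([363.9, 172.0], 0.8), ([458.2, 196.5], 0.71)]
clip_bar [([216.1, 199.8], 0.82)]
clip_hinge [([192.1, 200.8], 0.59)]
fixture [([201.3, 199.4], 0.98), ([209.0, 197.5], 0.55)]
```

View pics/side0.png

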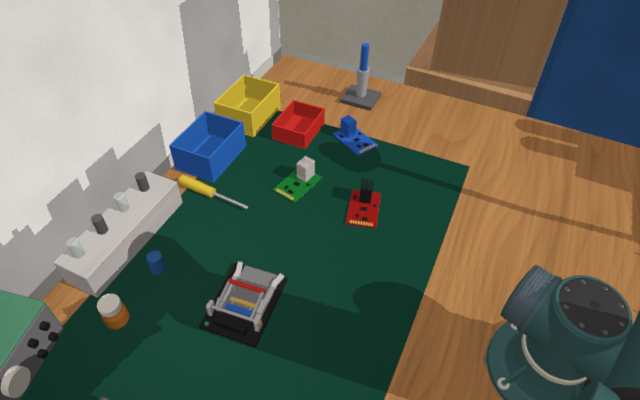

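View pics/top0.png

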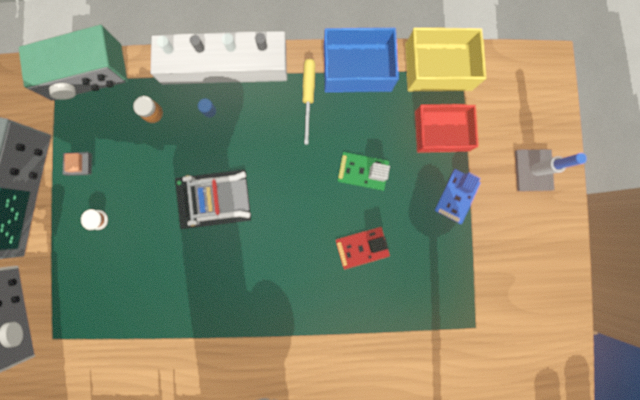

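The top view shows the fixture at about (213,200) with its mouth to the right, the green board at (363,171) with its nose left and heatsink at (380,172), and the red board at (363,247). I'll fit poses from both cameras.

```bash
cat > h.py <<'E'
import numpy as np, cv2
from scipy.spatial.transform import Rotation as R
from scipy.optimize import least_squares
def proj(s,P):
    P=np.atleast_2d(P); M=R.from_euler('xyz',s["orientation"]).as_matrix()
    c=(P-s["eye"])@M
    a=c[:,0]/-c[:,2]; b=-c[:,1]/-c[:,2]; k=1+s["k1"]*(a*a+b*b); K=s["intrinsics"]
    return np.c_[K[0,0]*a*k+K[0,2],K[1,1]*b*k+K[1,2]]
def onz(s,px,z):
    K=s["intrinsics"]; f=K[0,0]; d=(np.array(px)-[K[0,2],K[1,2]])/f; u=d.copy()
    for _ in range(20): u=d/(1+s["k1"]*(u@u))
    M=R.from_euler('xyz',s["orientation"]).as_matrix(); r=M@np.array([u[0],-u[1],-1]); e=np.array(s["eye"])
    return e+r*(z-e[2])/r[2]
def frame(p,pts):
    c,s=np.cos(p[2]),np.sin(p[2]); pts=np.atleast_2d(pts)
    return np.c_[p[0]+c*pts[:,0]-s*pts[:,1],p[1]+s*pts[:,0]+c*pts[:,1],pts[:,2]]
def show(s,ext,name,k,pts=()):
    l,t,r,b=ext; im=cv2.resize(s["frame"][t:b,l:r,::-1],None,fx=k,fy=k,interpolation=cv2.INTER_CUBIC)
    for p in pts: cv2.circle(im,(int((p[0]-l+.5)*k),int((p[1]-t+.5)*k)),2,(255,0,255),-1)
    cv2.imwrite("pics/"+name,im)
E
python3 - <<'E'
from h import *
from bench import robot,cams,spotter
S={n:cams.snapshot(n) for n in("side","top")}
FP={"mouth":(0,-.1,.008),"lips":(0,-.015,.017),"clip_bar":(0,-.036,.040),"clip_hinge":(0,.024,.03),"fixture":(0,0,0)}
BP={"board_grip":(0,-.032,.029),"board_nose":(0,.055,.003),"board":(0,0,0)}
for nm,D,p0 in(("fix",FP,[.5,.15,0]),("board",BP,[.57,-.22,.2])):
    obs=[]
    for n,s in S.items():
        for q,P in D.items():
            c=[np.array(r["pixel"]) for r in spotter.place_of(s,q)]
            if n=="top" and nm=="board": c=[x for x in c if np.hypot(*(x-[363,170]))<45]
            if n=="side" and nm=="board": c=[x for x in c if np.hypot(*(x-[297,182]))<35]
            if c: obs.append((s,P,c[0],n,q)); print(n,q,c[0],onz(s,c[0],P[2]).round(4))
    f=lambda p:np.concatenate([(proj(s,frame(p,P))[0]-x) for s,P,x,_,_ in obs])
    r=least_squares(f,p0,loss='soft_l1'); print(nm,r.x.round(4),f(r.x).reshape(-1,2).round(1).tolist())
    if nm=="fix":
        pts=frame(r.x,[(a*.06,b,0.0) for a in(-1,1) for b in(-.1,.065)]+[(a*.0365,b,.014) for a in(-1,1) for b in(-.08,.018)]+[(a*.028,-.036,.04) for a in(-1,1)]+[(a*.05,.024,.038) for a in(-1,1)])
        show(S["top"],(170,160,260,240),"ftop.png",8,proj(S["top"],pts)); show(S["side"],(190,250,300,350),"fside.png",6,proj(S["side"],pts))
    else:
        pts=frame(r.x,[(a*.035,b*.055,.006) for a in(-1,1) for b in(-1,1)]+[(a*.014,-.032+b*.018,.052) for a in(-1,1) for b in(-1,1)])
        show(S["top"],(330,140,400,200),"btop.png",8,proj(S["top"],pts)); show(S["side"],(265,145,330,210),"bside.png",8,proj(S["side"],pts))
E
python3 -c "
import cv2,numpy as np
for a in 'fb':
    A=cv2.imread(f'pics/{a}top.png');B=cv2.imread(f'pics/{a}side.png')
    w=399
    A=cv2.resize(A,(w,w*A.shape[0]//A.shape[1]));B=cv2.resize(B,(w,w*B.shape[0]//B.shape[1]))
    h=max(len(A),len(B));C=np.zeros((h,798,3),'u1');C[:len(A),:w]=A;C[:len(B),w:]=B;cv2.imwrite(f'pics/{a}.png',C)"
```

```text
side mouth [260.1 270.8] [0.5793 0.0295 0.008 ]
side lips [244.  300.9] [0.5686 0.1123 0.017 ]
side clip_bar [249.6 285.2] [0.5675 0.0877 0.04  ]
side clip_hinge [233.3 310.3] [0.571  0.1459 0.03  ]
side fixture [241.9 309. ] [0.5697 0.1219 0.    ]
top mouth [245.6 195.4] [0.5766 0.029  0.008 ]
top lips [208.1 202. ] [0.5631 0.1137 0.017 ]
top clip_bar [215.1 197.7] [0.5707 0.092  0.04  ]
top clip_hinge [189.8 203.6] [0.5597 0.1519 0.03  ]
top fixture [199.4 197.8] [0.5746 0.1383 0.    ]
fix [0.5673 0.1275 0.0994] [[1.2, -0.2], [-0.1, 0.1], [-2.4, 0.9], [1.3, 3.5], [-0.4, 2.6], [0.4, -0.3], [0.5, -2.5], [0.2, -0.1], [0.2, -2.3], [4.7, 3.0]]
side board_grip [306.8 170.6] [ 0.6152 -0.2724  0.029 ]
side board_nose [283. 190.] [ 0.6499 -0.2093  0.003 ]
side board [295.2 184.3] [ 0.6332 -0.2429  0.    ]
top board_grip [380.4 174.5] [ 0.6143 -0.2811  0.029 ]
top board_nose [340.9 168.1] [ 0.635  -0.1935  0.003 ]
top board [364.8 173.4] [ 0.6215 -0.2496  0.    ]
board [ 0.6242 -0.2476 -0.2825] [[1.0, -1.5], [1.0, 5.1], [4.1, -0.1], [-1.2, -0.4], [0.5, -2.0], [-0.9, -1.1]]
```

View pics/f.png

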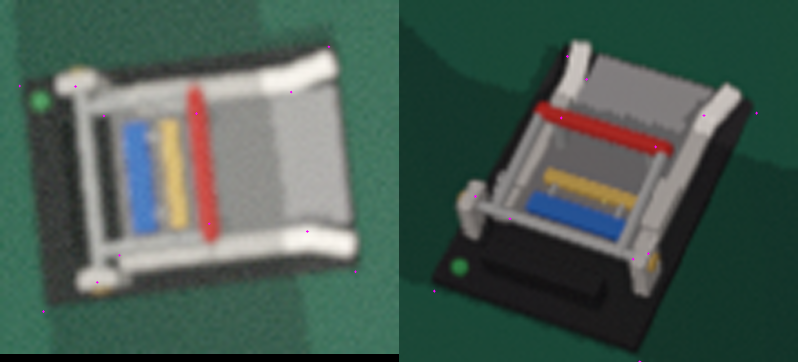

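View pics/b.png

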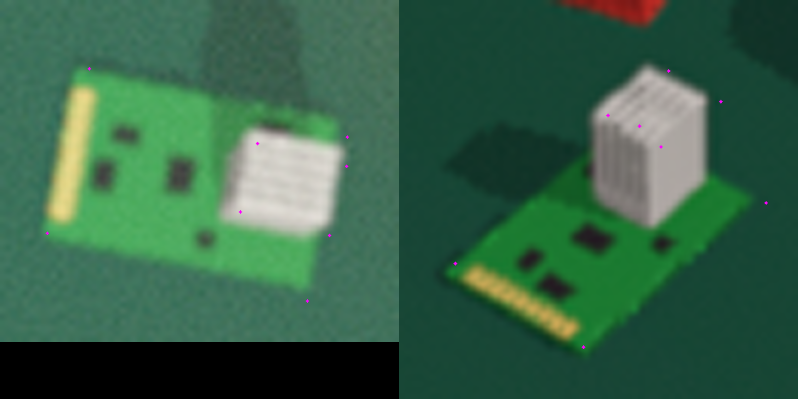

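```bash
cat > fit0.py <<'E'
from h import *
from bench import cams
S={n:cams.snapshot(n) for n in("side","top")}
def run(nm,obs,p0):
    f=lambda p:np.concatenate([(proj(S[n],frame(p,P))[0]-x) for n,P,x in obs])
    r=least_squares(f,p0,loss='soft_l1',f_scale=.7); print(nm,r.x.round(4),f(r.x).reshape(-1,2).round(1).tolist())
    for n in S:
        o=[k for k in obs if k[0]==n]
        g=lambda p:np.concatenate([(proj(S[n],frame(p,P))[0]-x) for _,P,x in o])
        print("  only",n,least_squares(g,p0,loss='soft_l1',f_scale=.7).x.round(4))
    return r.x
T=lambda u,v,o,k:np.array([o[0]+u/k-.5,o[1]+v/k-.5])
bt=lambda u,v:T(u,v,(330,140),5.7); bs=lambda u,v:T(u-399,v,(265,145),399/65)
ft=lambda u,v:T(u,v,(170,160),399/90); fs=lambda u,v:T(u-399,v,(190,250),399/110)
b=run("board",[("top",(.035,.055,.006),bt(78,68)),("top",(-.035,.055,.006),bt(46,235)),("top",(.035,-.055,.006),bt(340,118)),("top",(-.035,-.055,.006),bt(310,288)),
 ("top",(.014,-.014,.052),bt(249,128)),("top",(.014,-.05,.052),bt(343,150)),("top",(-.014,-.05,.052),bt(330,235)),
 ("side",(.035,.055,.006),bs(445,270)),("side",(-.035,.055,.006),bs(583,350)),("side",(-.035,-.055,.006),bs(752,200)),
 ("side",(.014,-.05,.052),bs(648,66)),("side",(-.014,-.05,.052),bs(708,98)),("side",(.014,-.014,.052),bs(592,115))],[.624,-.2476,-.28])
c=run("fix",[("top",(.06,-.1,.008),ft(333,25)),("top",(-.06,.065,.008),ft(47,305)),("top",(.06,.065,.008),ft(25,80)),
 ("top",(.0325,-.036,.04),ft(194,90)),("top",(-.0325,-.036,.04),ft(210,238)),("top",(.05,.024,.038),ft(76,80)),("top",(-.05,.024,.038),ft(98,278)),
 ("side",(.06,.065,.008),fs(434,276)),("side",(-.06,.065,.008),fs(638,348)),
 ("side",(.0325,-.036,.04),fs(541,108)),("side",(-.0325,-.036,.04),fs(670,150)),("side",(.05,.024,.038),fs(472,190)),("side",(-.05,.024,.038),fs(645,248))],[.567,.1275,.1])
pts=frame(c,[(a*.06,d,0.008) for a in(-1,1) for d in(-.1,.065)]+[(a*.0365,d,.014) for a in(-1,1) for d in(-.08,.018)]+[(a*.0325,-.036,.04) for a in(-1,1)]+[(a*.05,.024,.038) for a in(-1,1)]+[(0,y,.008) for y in(-.1,-.08,-.06)])
show(S["top"],(170,160,260,240),"ft2.png",8,proj(S["top"],pts)); show(S["side"],(190,250,300,350),"fs2.png",6,proj(S["side"],pts))
E
python3 fit0.py
```

```text
board [ 0.6278 -0.2458 -0.2215] [[-0.0, -0.2], [-0.0, -0.3], [-0.1, 0.2], [-0.1, -0.4], [0.3, 0.6], [-0.4, -0.1], [-0.3, -2.7], [0.4, 0.1], [0.0, -0.2], [0.2, -0.6], [0.6, 0.5], [-0.3, -0.1], [0.5, 0.1]]
  only side [ 0.6283 -0.2454 -0.2222]
  only top [ 0.6274 -0.246  -0.2203]
fix [0.5706 0.1249 0.105 ] [[-0.6, 2.7], [-0.7, 0.3], [-1.4, -0.3], [1.4, 1.8], [1.2, -2.7], [1.0, 0.0], [1.0, -0.4], [-1.2, 0.7], [-0.4, 0.1], [2.8, 0.6], [-2.8, -1.8], [0.2, 0.4], [0.1, -0.2]]
  only side [0.5699 0.1243 0.0954]
  only top [0.5714 0.126  0.118 ]
```

```bash
sed -i 's/(\.0325,-\.036/(.0385,-.036/g; s/(-\.0325,-\.036/(-.0385,-.036/g; s/a\*\.0325/a*.0385/; s/^ \?c=run("fix",\[("top",(.06,-.1,.008),ft(333,25)),/c=run("fix",[/' fit0.py; python3 fit0.py|tail -3; python3 -c "
import cv2,numpy as np
a='f'
A=cv2.imread('pics/ft2.png');B=cv2.imread('pics/fs2.png')
cv2.imwrite('pics/f2.png',np.hstack([A[:600]]))"
```

```text
fix [0.5702 0.1253 0.1007] [[-0.9, 0.4], [-1.5, -0.2], [1.0, -0.6], [1.3, 0.2], [0.9, 0.2], [0.8, -0.2], [-1.3, 0.8], [-0.5, 0.5], [0.2, -0.0], [0.1, -0.6], [0.3, 0.5], [0.1, 0.1]]
  only side [0.5703 0.1247 0.1008]
  only top [0.5701 0.1267 0.1003]
```

View pics/f2.png

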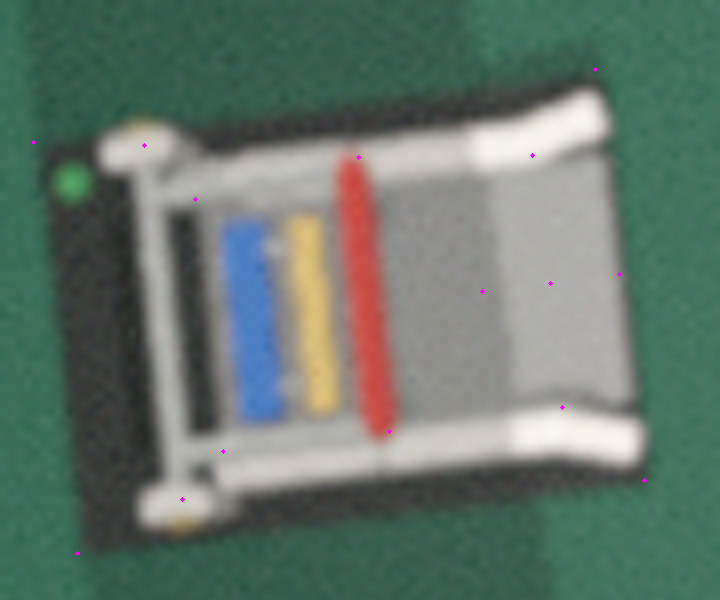

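View pics/fs2.png

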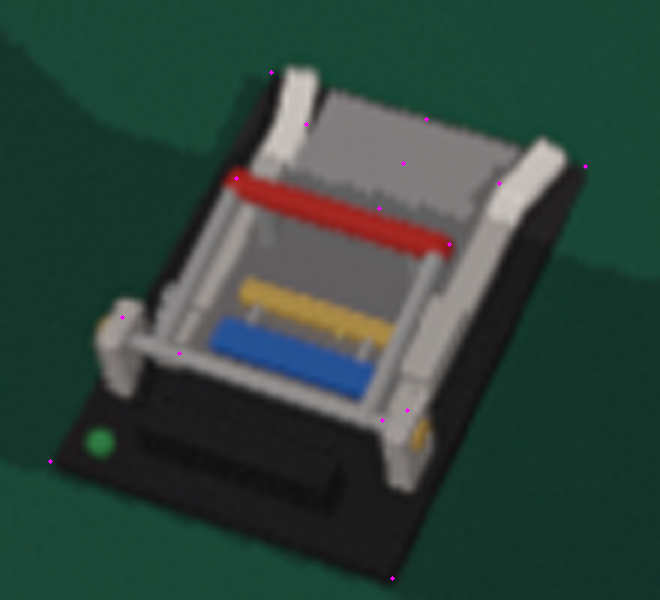

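Fits agree between cameras to about 2 mm (fixture ≈ (0.570, 0.1255), yaw 0.10; board ≈ (0.628, −0.246), yaw −0.22). I'll turn first, then move towards the clip bar.

```bash
cat > st.py <<'E'
import sys
from h import *
from bench import robot
F=np.array([.570,.1255,.1005]); B=np.array([.628,-.2457,-.2215])
def to(P,yaw=None):
    "P: desired TCP world pos; yaw: angle of tool y from world y"
    o=robot.get_obs(); M=R.from_euler('xyz',o["ee_rot"]).as_matrix()
    print("t",round(o["time"],2),"tcp",o["tool_pos"].round(4),"F",o["wrist_force"].round(1),"w",round(o["width"],4))
    ty=M[:,1]; a=np.arctan2(-ty[0],ty[1]); print("tool-y angle",a.round(4),"tilt",M[:,2].round(3))
    print("units dx dy dz",(M.T@(np.array(P)-o["tool_pos"])/.025).round(2), "rz",None if yaw is None else round(-np.degrees(yaw-a)/5,2))
    print("in fixture",((lambda d:[d@[np.cos(F[2]),np.sin(F[2])],d@[-np.sin(F[2]),np.cos(F[2])]])(o["tool_pos"][:2]-F[:2])),o["tool_pos"][2])
def fx(x,y,z): return frame(F,(x,y,z))[0]
def bd(x,y,z): return frame(B,(x,y,z))[0]
E
python3 -m inch '[{"rz":-1,"grip":0.5},{"rz":-1},{"rz":-1},{"rz":-0.9},{"dx":-0.8,"dy":-0.97},{"dx":-0.8,"dy":-0.97},{"dx":-0.8,"dy":-0.97},{"dx":-0.8,"dy":-0.97},{"dx":-0.8,"dy":-0.97},{"dx":-0.8,"dy":-0.97},{"dx":-0.8,"dy":-0.97},{"dx":-0.8,"dy":-0.97}]'
python3 -c "
from st import *
to(fx(0,-.036,.12),.1005)"
```

```text
t 2.1 tcp [0.1306 0.5343 0.2195] F [ 0.   0.7 -0.6] w 0.0941
tool-y angle -0.2398 tilt [ 0.  0. -1.]
units dx dy dz [-21.43 -13.07   3.98] rz -3.9
in fixture [np.float64(-0.3961261569552453), np.float64(0.4507825322962122)] 0.21949304999242764invalid input at $[0]: expected keys grip, dx, dy, dz, rx, ry, rz
```

```bash
python3 -m inch '[{"dx":0,"dy":0,"dz":0,"rx":0,"ry":0,"rz":-1,"grip":0.5},{"dx":0,"dy":0,"dz":0,"rx":0,"ry":0,"rz":-1,"grip":0.5},{"dx":0,"dy":0,"dz":0,"rx":0,"ry":0,"rz":-1,"grip":0.5},{"dx":0,"dy":0,"dz":0,"rx":0,"ry":0,"rz":-0.9,"grip":0.5},{"dx":-0.8,"dy":-0.97,"dz":0,"rx":0,"ry":0,"rz":0,"grip":0.5},{"dx":-0.8,"dy":-0.97,"dz":0,"rx":0,"ry":0,"rz":0,"grip":0.5},{"dx":-0.8,"dy":-0.97,"dz":0,"rx":0,"ry":0,"rz":0,"grip":0.5},{"dx":-0.8,"dy":-0.97,"dz":0,"rx":0,"ry":0,"rz":0,"grip":0.5},{"dx":-0.8,"dy":-0.97,"dz":0,"rx":0,"ry":0,"rz":0,"grip":0.5},{"dx":-0.8,"dy":-0.97,"dz":0,"rx":0,"ry":0,"rz":0,"grip":0.5},{"dx":-0.8,"dy":-0.97,"dz":0,"rx":0,"ry":0,"rz":0,"grip":0.5},{"dx":-0.8,"dy":-0.97,"dz":0,"rx":0,"ry":0,"rz":0,"grip":0.5}]'
python3 -c "
from st import *
to(fx(0,-.036,.12),.1005)"
```

```text
time: 3.6
tool_pos: [0.3154, 0.3558, 0.2196]
ee_rot: [3.14, 0.001, -3.024]
wrist_force: [0.0, 0.5, 0.2]
width: 0.0469
t 3.6 tcp [0.3154 0.3558 0.2196] F [0.  0.5 0.2] w 0.0469
tool-y angle 0.1173 tilt [ 0.001  0.001 -1.   ]
units dx dy dz [ -9.01 -11.79   3.98] rz 0.19
in fixture [np.float64(-0.23017396539283694), np.float64(0.2546795891241093)] 0.21964390666250247
```

```bash
python3 -m inch '[{"dx":-0.75,"dy":-0.98,"dz":0.2,"rx":0,"ry":0,"rz":0.19,"grip":0.5},{"dx":-0.75,"dy":-0.98,"dz":0.2,"rx":0,"ry":0,"rz":0,"grip":0.5},{"dx":-0.75,"dy":-0.98,"dz":0.2,"rx":0,"ry":0,"rz":0,"grip":0.5},{"dx":-0.75,"dy":-0.98,"dz":0.2,"rx":0,"ry":0,"rz":0,"grip":0.5},{"dx":-0.75,"dy":-0.98,"dz":0.3,"rx":0,"ry":0,"rz":0,"grip":0.5},{"dx":-0.75,"dy":-0.98,"dz":0.3,"rx":0,"ry":0,"rz":0,"grip":0.5},{"dx":-0.75,"dy":-0.98,"dz":0.3,"rx":0,"ry":0,"rz":0,"grip":0.5},{"dx":-0.75,"dy":-0.98,"dz":0.3,"rx":0,"ry":0,"rz":0,"grip":0.5},{"dx":-0.75,"dy":-0.98,"dz":0.3,"rx":0,"ry":0,"rz":0,"grip":0.5},{"dx":-0.75,"dy":-0.98,"dz":0.3,"rx":0,"ry":0,"rz":0,"grip":0.5},{"dx":-0.75,"dy":-0.98,"dz":0.3,"rx":0,"ry":0,"rz":0,"grip":0.5},{"dx":-0.75,"dy":-0.98,"dz":0.3,"rx":0,"ry":0,"rz":0,"grip":0.5}]'
python3 -c "
from st import *
to(fx(0,-.036,.12),.1005)
from bench import cams
s=cams.snapshot('side');show(s,(160,150,320,350),'a1.png',4,proj(s,[fx(0,-.036,.04)]))"
```

```text
time: 5.1
tool_pos: [0.5782, 0.077, 0.1395]
ee_rot: [3.137, 0.007, -3.042]
wrist_force: [-0.2, -0.6, 1.1]
width: 0.0471
t 5.1 tcp [0.5782 0.077  0.1395] F [-0.2 -0.6  1.1] w 0.0471
tool-y angle 0.0996 tilt [ 0.006  0.005 -1.   ]
units dx dy dz [0.14 0.52 0.78] rz -0.01
in fixture [np.float64(0.0032775628309303726), np.float64(-0.0490719974983183)] 0.13952130427649315
```

View pics/a1.png

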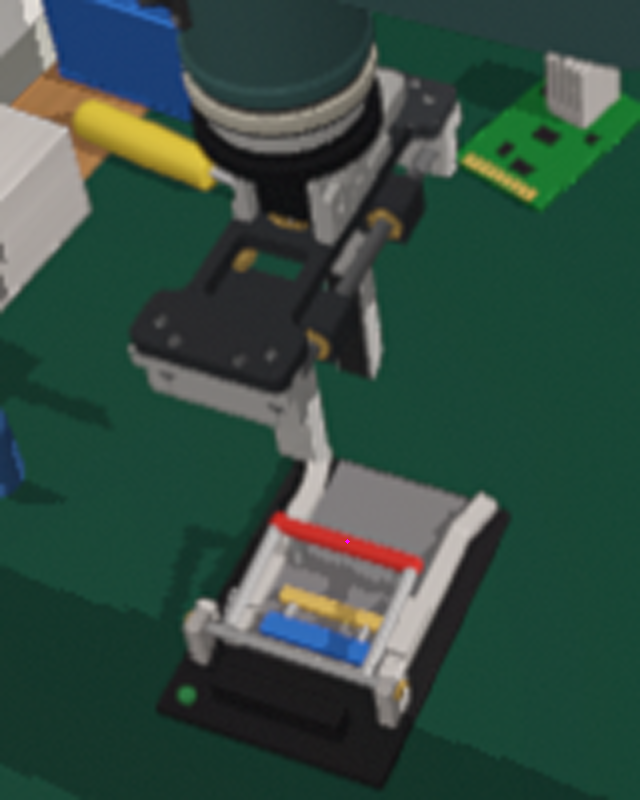

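The gripper is above and in front of the bar, which sits at picture (347,541) with my projected bar centre on it. I'll lower on to it and close.

```bash
python3 -m inch '[{"dx":0.14,"dy":0.52,"dz":0.5,"rx":0,"ry":0,"rz":0,"grip":0.45},{"dx":0,"dy":0,"dz":0.8,"rx":0,"ry":0,"rz":0,"grip":0.45},{"dx":0,"dy":0,"dz":0.8,"rx":0,"ry":0,"rz":0,"grip":0.45},{"dx":0,"dy":0,"dz":0.4,"rx":0,"ry":0,"rz":0,"grip":0.45},{"dx":0,"dy":0,"dz":0,"rx":0,"ry":0,"rz":0,"grip":0.45}]'
python3 -c "
from st import *
to(fx(0,-.036,.036),.1005)"
```

```text
time: 5.78
tool_pos: [0.5719, 0.0922, 0.0717]
ee_rot: [3.137, 0.004, -3.042]
wrist_force: [-0.2, -0.0, -0.3]
width: 0.0421
t 5.78 tcp [0.5719 0.0922 0.0717] F [-0.2 -0.  -0.3] w 0.0421
tool-y angle 0.0993 tilt [ 0.003  0.005 -1.   ]
units dx dy dz [-0.05 -0.11  1.43] rz -0.01
in fixture [np.float64(-0.0014761536565692287), np.float64(-0.03332668193220468)] 0.07165796556743759
```

```bash
python3 -m inch '[{"dx":-0.05,"dy":-0.11,"dz":0.7,"rx":0,"ry":0,"rz":0,"grip":0.45},{"dx":0,"dy":0,"dz":0.7,"rx":0,"ry":0,"rz":0,"grip":0.45},{"dx":0,"dy":0,"dz":0,"rx":0,"ry":0,"rz":0,"grip":0.45},{"dx":0,"dy":0,"dz":0,"rx":0,"ry":0,"rz":0,"grip":0},{"dx":0,"dy":0,"dz":0,"rx":0,"ry":0,"rz":0,"grip":0},{"dx":0,"dy":0,"dz":0,"rx":0,"ry":0,"rz":0,"grip":0},{"dx":0,"dy":0,"dz":0,"rx":0,"ry":0,"rz":0,"grip":0}]'
python3 -c "
from st import *
to(fx(0,-.036,.036),.1005)
from bench import cams
s=cams.snapshot('side');show(s,(160,150,320,350),'a2.png',4)"
```

```text
time: 6.65
tool_pos: [0.5746, 0.0927, 0.0364]
ee_rot: [3.132, 0.008, -3.042]
wrist_force: [-0.8, 6.7, -2.1]
width: 0.0091
t 6.65 tcp [0.5746 0.0927 0.0364] F [-0.8  6.7 -2.1] w 0.0091
tool-y angle 0.0995 tilt [ 0.007  0.011 -1.   ]
units dx dy dz [ 0.05 -0.12  0.01] rz -0.01
in fixture [np.float64(0.0012750287760880691), np.float64(-0.03305748959092858)] 0.03638774505076212
```

View pics/a2.png

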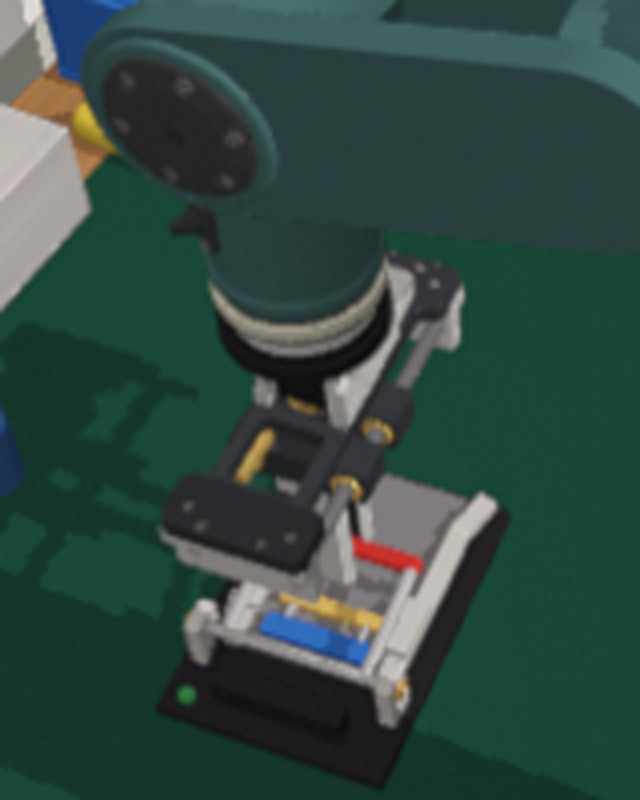

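Gripped (9.1 mm opening); 6.7 N along +y says the bar is about 2–3 mm further in +y than fitted. Now the arc.

```bash
python3 -m inch '[{"dx":0,"dy":0.1,"dz":-0.23,"rx":0,"ry":0,"rz":0,"grip":0},{"dx":0,"dy":0.08,"dz":-0.23,"rx":0,"ry":0,"rz":0,"grip":0},{"dx":0,"dy":0.11,"dz":-0.22,"rx":0,"ry":0,"rz":0,"grip":0},{"dx":0,"dy":0.11,"dz":-0.22,"rx":0,"ry":0,"rz":0,"grip":0},{"dx":0,"dy":0,"dz":0,"rx":0,"ry":0,"rz":0,"grip":0}]'
python3 -c "
from st import *
to(fx(0,-.0274+.0025,.0626-.004),.1005)"
```

```text
time: 7.32
tool_pos: [0.5739, 0.0997, 0.0578]
ee_rot: [3.139, 0.008, -3.042]
wrist_force: [2.0, -0.7, -5.0]
width: 0.0091
t 7.33 tcp [0.5739 0.0997 0.0578] F [ 2.  -0.7 -5. ] w 0.0091
tool-y angle 0.0992 tilt [ 0.007  0.004 -1.   ]
units dx dy dz [ 0.05  0.05 -0.03] rz -0.01
in fixture [np.float64(0.001303436862903237), np.float64(-0.026027849526519837)] 0.05776025021867816
```

```bash
python3 -m inch '[{"dx":0,"dy":0.15,"dz":-0.2,"rx":0,"ry":0,"rz":0,"grip":0},{"dx":0,"dy":0.15,"dz":-0.19,"rx":0,"ry":0,"rz":0,"grip":0},{"dx":0,"dy":0.19,"dz":-0.16,"rx":0,"ry":0,"rz":0,"grip":0},{"dx":0,"dy":0.19,"dz":-0.16,"rx":0,"ry":0,"rz":0,"grip":0},{"dx":0,"dy":0.21,"dz":-0.12,"rx":0,"ry":0,"rz":0,"grip":0},{"dx":0,"dy":0.21,"dz":-0.12,"rx":0,"ry":0,"rz":0,"grip":0},{"dx":0,"dy":0,"dz":0,"rx":0,"ry":0,"rz":0,"grip":0}]'
python3 -c "
from st import *
to(fx(0,.0002,.0859-.004),.1005)"
```

```text
time: 8.2
tool_pos: [0.5714, 0.1266, 0.0857]
ee_rot: [-3.139, 0.009, -3.043]
wrist_force: [1.9, -2.3, -2.3]
width: 0.0091
t 8.2 tcp [0.5714 0.1266 0.0857] F [ 1.9 -2.3 -2.3] w 0.0091
tool-y angle 0.0987 tilt [ 0.01  -0.001 -1.   ]
units dx dy dz [ 0.06 -0.03  0.15] rz -0.02
in fixture [np.float64(0.00145810471767341), np.float64(0.0009638253463364689)] 0.08569206808094144
```

```bash
python3 -m inch '[{"dx":0,"dy":0.23,"dz":-0.04,"rx":0,"ry":0,"rz":0,"grip":0},{"dx":0,"dy":0.23,"dz":-0.04,"rx":0,"ry":0,"rz":0,"grip":0},{"dx":0,"dy":0.24,"dz":0,"rx":0,"ry":0,"rz":0,"grip":0},{"dx":0,"dy":0.24,"dz":0,"rx":0,"ry":0,"rz":0,"grip":0},{"dx":0,"dy":0.24,"dz":0,"rx":0,"ry":0,"rz":0,"grip":0},{"dx":0,"dy":0,"dz":0,"rx":0,"ry":0,"rz":0,"grip":0}]'
python3 -c "
from st import *
to(fx(0,.0297,.0906-.004),.1005)
from bench import cams
s=cams.snapshot('side');show(s,(160,150,320,350),'a3.png',4)"
```

```text
time: 8.95
tool_pos: [0.5684, 0.1571, 0.0937]
ee_rot: [-3.138, 0.012, -3.043]
wrist_force: [-1.0, -0.2, 1.7]
width: 0.0093
t 8.95 tcp [0.5684 0.1571 0.0937] F [-1.  -0.2  1.7] w 0.0093
tool-y angle 0.0984 tilt [ 0.012 -0.002 -1.   ]
units dx dy dz [ 0.07 -0.07  0.28] rz -0.02
in fixture [np.float64(0.0015921041692831084), np.float64(0.03158168729086744)] 0.09371991788932349
```

View pics/a3.png

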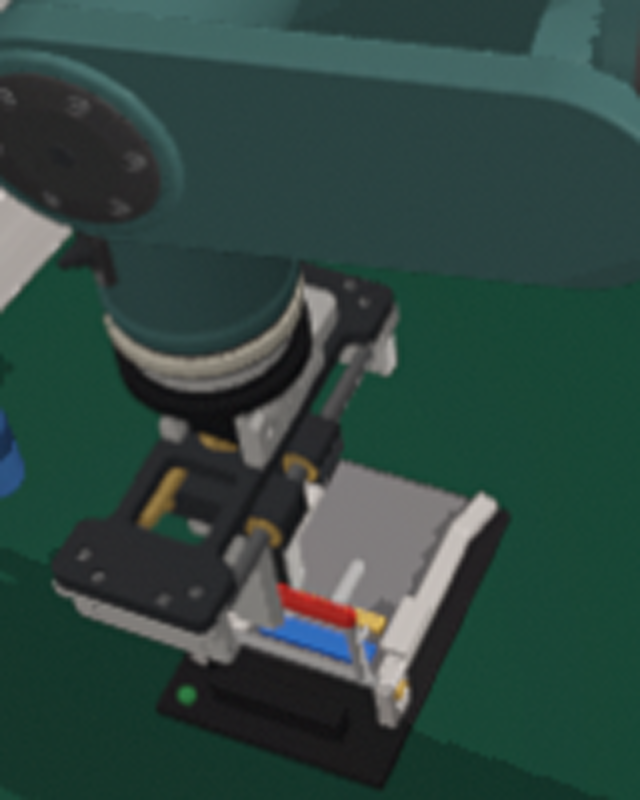

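The clip is up (red bar at about (315,605) in the crop, above the hinge). Release and rise.

```bash
python3 -m inch '[{"dx":0,"dy":0,"dz":0,"rx":0,"ry":0,"rz":0,"grip":0.8},{"dx":0,"dy":0,"dz":0,"rx":0,"ry":0,"rz":0,"grip":0.8},{"dx":0,"dy":0,"dz":-0.3,"rx":0,"ry":0,"rz":0,"grip":0.8},{"dx":0,"dy":0,"dz":-0.8,"rx":0,"ry":0,"rz":0,"grip":0.8},{"dx":0,"dy":0,"dz":-1,"rx":0,"ry":0,"rz":0,"grip":0.8},{"dx":0,"dy":0,"dz":-1,"rx":0,"ry":0,"rz":0,"grip":0.8}]'
python3 -c "
from st import *
to(bd(0,-.032,.15),-1.792)
print(robot.get_obs()['joint_positions'])
from bench import cams
s=cams.snapshot('side');show(s,(160,150,320,350),'a4.png',4)"
```

```text
time: 9.75
tool_pos: [0.5652, 0.1577, 0.1686]
ee_rot: [-3.141, 0.003, -3.043]
wrist_force: [0.1, 0.2, -0.5]
width: 0.0655
t 9.75 tcp [0.5652 0.1577 0.1686] F [ 0.1  0.2 -0.5] w 0.0655
tool-y angle 0.0983 tilt [ 0.003 -0.001 -1.   ]
units dx dy dz [ -0.51 -17.52   0.77] rz 21.66
in fixture [np.float64(-0.0015929409435372318), np.float64(0.03248614098966549)] 0.16863852225167486
[ 1.76179385e-01  1.81832765e-01  1.36545863e+00 -1.28545772e-03
  1.59187019e+00 -1.49293104e+00]
```

View pics/a4.png

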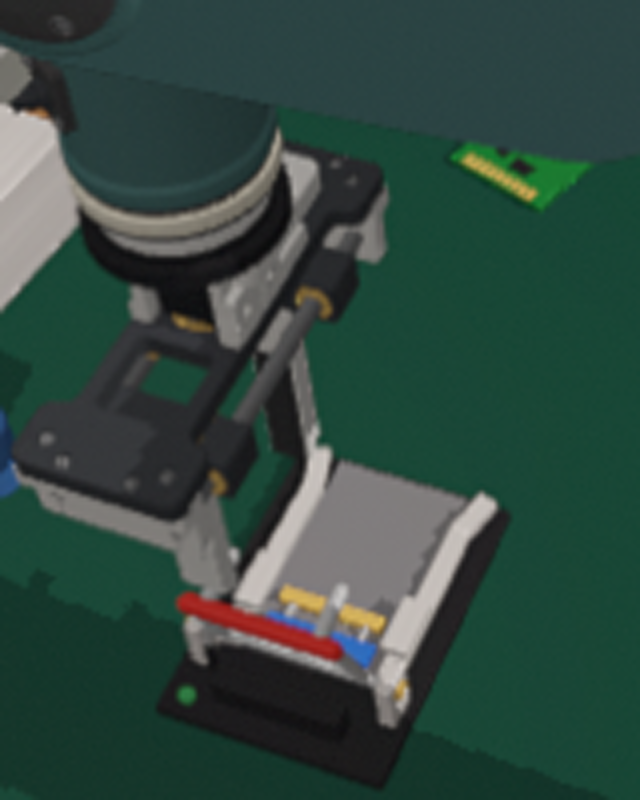

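The clip now stays fully open (red bar at about (260,627) in the crop, behind the hinge). Now to the board, turning on the way.

```bash
python3 -m inch '[{"dx":-0.06,"dy":-0.79,"dz":0,"rx":0,"ry":0,"rz":1,"grip":0.8},{"dx":-0.12,"dy":-0.79,"dz":0,"rx":0,"ry":0,"rz":1,"grip":0.8},{"dx":-0.19,"dy":-0.77,"dz":0,"rx":0,"ry":0,"rz":1,"grip":0.8},{"dx":-0.26,"dy":-0.75,"dz":0,"rx":0,"ry":0,"rz":1,"grip":0.8},{"dx":-0.32,"dy":-0.73,"dz":0,"rx":0,"ry":0,"rz":1,"grip":0.8},{"dx":-0.39,"dy":-0.7,"dz":0,"rx":0,"ry":0,"rz":1,"grip":0.8},{"dx":-0.45,"dy":-0.66,"dz":0,"rx":0,"ry":0,"rz":1,"grip":0.8},{"dx":-0.5,"dy":-0.62,"dz":0,"rx":0,"ry":0,"rz":1,"grip":0.8},{"dx":-0.55,"dy":-0.57,"dz":0,"rx":0,"ry":0,"rz":1,"grip":0.8},{"dx":-0.6,"dy":-0.52,"dz":0,"rx":0,"ry":0,"rz":1,"grip":0.8},{"dx":-0.65,"dy":-0.47,"dz":0,"rx":0,"ry":0,"rz":1,"grip":0.8}]'
python3 -c "
from st import *
to(bd(0,-.032,.15),-1.792)"
```

```text
time: 11.18
tool_pos: [0.6021, -0.0697, 0.1765]
ee_rot: [3.134, 0.016, 2.246]
wrist_force: [0.1, -0.0, -0.4]
width: 0.0752
t 11.18 tcp [ 0.6021 -0.0697  0.1765] F [ 0.1 -0.  -0.4] w 0.0752
tool-y angle -0.896 tilt [ 0.015 -0.008 -1.   ]
units dx dy dz [-6.92 -4.6   1.14] rz 10.27
in fixture [np.float64(0.012360972993930209), np.float64(-0.19748645773707202)] 0.1764884201815827
```

```bash
python3 -m inch '[{"dx":-0.71,"dy":-0.43,"dz":0.1,"rx":0,"ry":0,"rz":1,"grip":0.8},{"dx":-0.75,"dy":-0.36,"dz":0.1,"rx":0,"ry":0,"rz":1,"grip":0.8},{"dx":-0.78,"dy":-0.29,"dz":0.1,"rx":0,"ry":0,"rz":1,"grip":0.8},{"dx":-0.8,"dy":-0.23,"dz":0.1,"rx":0,"ry":0,"rz":1,"grip":0.8},{"dx":-0.82,"dy":-0.16,"dz":0.1,"rx":0,"ry":0,"rz":1,"grip":0.8},{"dx":-0.83,"dy":-0.08,"dz":0.1,"rx":0,"ry":0,"rz":1,"grip":0.8},{"dx":-0.83,"dy":-0.01,"dz":0.1,"rx":0,"ry":0,"rz":1,"grip":0.8},{"dx":-0.83,"dy":0.06,"dz":0.1,"rx":0,"ry":0,"rz":1,"grip":0.8},{"dx":-0.82,"dy":0.13,"dz":0.1,"rx":0,"ry":0,"rz":1,"grip":0.8},{"dx":-0.3,"dy":0.1,"dz":0.1,"rx":0,"ry":0,"rz":0.8,"grip":0.8},{"dx":0,"dy":0,"dz":0,"rx":0,"ry":0,"rz":0,"grip":0.8}]'
python3 -c "
from st import *
to(bd(0,-.032,.08),-1.792)
from bench import cams
s=cams.snapshot('side');show(s,(220,90,380,220),'a5.png',5,proj(s,[bd(0,-.032,.052)]))"
```

```text
time: 12.55
tool_pos: [0.6246, -0.2778, 0.1515]
ee_rot: [3.127, 0.013, 1.354]
wrist_force: [0.1, 0.4, 0.1]
width: 0.0752
t 12.55 tcp [ 0.6246 -0.2778  0.1515] F [0.1 0.4 0.1] w 0.0752
tool-y angle -1.7874 tilt [ 0.011 -0.016 -1.   ]
units dx dy dz [ 0.04 -0.19  2.86] rz 0.05
in fixture [np.float64(0.013882337448839955), np.float64(-0.4067051736960864)] 0.15145765436104422
```

View pics/a5.png

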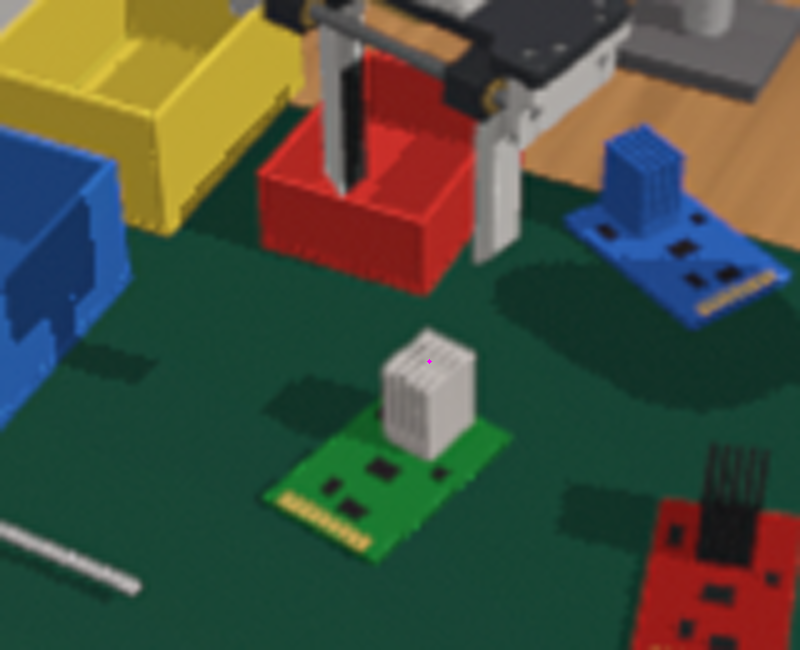

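The marker sits on the heatsink top centre at (429,362) in the crop, fingers are spread above on either side. Descend.

```bash
cat >> st.py <<'E'
def tilt():
    M=R.from_euler('xyz',robot.get_obs()["ee_rot"]).as_matrix(); w=np.cross(M[:,2],[0,0,-1]); print("tilt fix rx ry units",((M.T@w)/np.radians(5)).round(2))
E
python3 -m inch '[{"dx":0.04,"dy":-0.19,"dz":0.6,"rx":0.16,"ry":0.15,"rz":0,"grip":0.7},{"dx":0,"dy":0,"dz":0.8,"rx":0,"ry":0,"rz":0,"grip":0.7},{"dx":0,"dy":0,"dz":0.8,"rx":0,"ry":0,"rz":0,"grip":0.7},{"dx":0,"dy":0,"dz":0.3,"rx":0,"ry":0,"rz":0,"grip":0.7},{"dx":0,"dy":0,"dz":0,"rx":0,"ry":0,"rz":0,"grip":0.7}]'
python3 -c "
from st import *
to(bd(0,-.032,.028),-1.792);tilt()"
```

```text
time: 13.22
tool_pos: [0.6187, -0.273, 0.0827]
ee_rot: [-3.137, -0.002, 1.359]
wrist_force: [0.0, 0.4, -0.1]
width: 0.0656
t 13.22 tcp [ 0.6187 -0.273   0.0827] F [ 0.   0.4 -0.1] w 0.0656
tool-y angle -1.7826 tilt [-0.004  0.003 -1.   ]
units dx dy dz [-0.14  0.13  2.19] rz 0.11
in fixture [np.float64(0.00850611338590944), np.float64(-0.4013936728557276)] 0.08273739573144515
tilt fix rx ry units [-0.05 -0.03 -0.  ]
```

```bash
python3 -m inch '[{"dx":-0.14,"dy":0.13,"dz":0.7,"rx":-0.05,"ry":-0.03,"rz":0.1,"grip":0.7},{"dx":0,"dy":0,"dz":0.7,"rx":0,"ry":0,"rz":0,"grip":0.7},{"dx":0,"dy":0,"dz":0.5,"rx":0,"ry":0,"rz":0,"grip":0.7},{"dx":0,"dy":0,"dz":0.2,"rx":0,"ry":0,"rz":0,"grip":0.7},{"dx":0,"dy":0,"dz":0,"rx":0,"ry":0,"rz":0,"grip":0.7}]'
python3 -c "
from st import *
to(bd(0,-.032,.028),-1.792);tilt()"
```

```text
time: 13.85
tool_pos: [0.6216, -0.2775, 0.0269]
ee_rot: [3.141, 0.001, 1.35]
wrist_force: [0.4, 0.2, 0.2]
width: 0.0656
t 13.85 tcp [ 0.6216 -0.2775  0.0269] F [0.4 0.2 0.2] w 0.0656
tool-y angle -1.7917 tilt [ 0.001 -0.001 -1.   ]
units dx dy dz [ 0.02 -0.03 -0.04] rz 0.0
in fixture [np.float64(0.01094836113707935), np.float64(-0.4061440055629784)] 0.026914210156035425
tilt fix rx ry units [0.01 0.01 0.  ]
```

Well placed. Close and lift.

```bash
python3 -m inch '[{"dx":0,"dy":0,"dz":0,"rx":0,"ry":0,"rz":0,"grip":0},{"dx":0,"dy":0,"dz":0,"rx":0,"ry":0,"rz":0,"grip":0},{"dx":0,"dy":0,"dz":0,"rx":0,"ry":0,"rz":0,"grip":0},{"dx":0,"dy":0,"dz":0,"rx":0,"ry":0,"rz":0,"grip":0},{"dx":0,"dy":0,"dz":-0.4,"rx":0,"ry":0,"rz":0,"grip":0},{"dx":0,"dy":0,"dz":-0.7,"rx":0,"ry":0,"rz":0,"grip":0},{"dx":0,"dy":0,"dz":-0.7,"rx":0,"ry":0,"rz":0,"grip":0},{"dx":0,"dy":0,"dz":-0.3,"rx":0,"ry":0,"rz":0,"grip":0},{"dx":0,"dy":0,"dz":0,"rx":0,"ry":0,"rz":0,"grip":0}]'
python3 -c "
from st import *
to(fx(0,-.225,.06),-1.4703);tilt()
from bench import cams
s=cams.snapshot('side');show(s,(220,90,380,220),'a6.png',5)"
```

```text
time: 14.98
tool_pos: [0.6229, -0.2781, 0.0865]
ee_rot: [3.136, 0.002, 1.35]
wrist_force: [-1.1, -0.6, -1.9]
width: 0.0278
t 14.97 tcp [ 0.6229 -0.2781  0.0865] F [-1.1 -0.6 -1.9] w 0.0278
tool-y angle -1.7915 tilt [ 0.005 -0.004 -1.   ]
units dx dy dz [ 6.75 -2.76  1.03] rz -3.68
in fixture [np.float64(0.012130305959806827), np.float64(-0.406872864530251)] 0.08645661936499834
tilt fix rx ry units [0.07 0.03 0.  ]
```

View pics/a6.png

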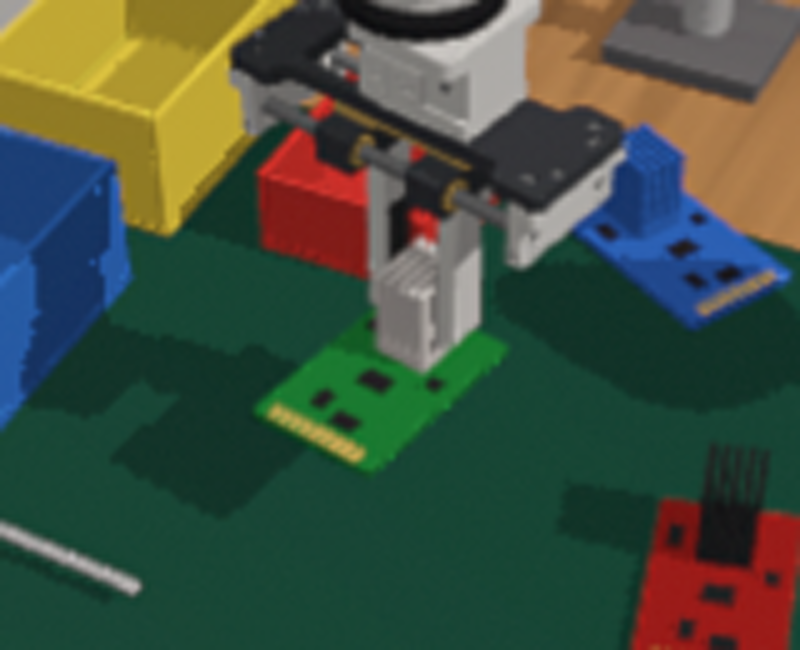

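```bash
sed -i 's/F=np.array(\[.570,.1255/F=np.array([.570,.1270/' st.py
python3 -m inch '[{"dx":0.6,"dy":-0.3,"dz":0,"rx":0.07,"ry":0.03,"rz":-1,"grip":0},{"dx":0.7,"dy":-0.3,"dz":0,"rx":0,"ry":0,"rz":-1,"grip":0},{"dx":0.7,"dy":-0.2,"dz":0,"rx":0,"ry":0,"rz":-1,"grip":0},{"dx":0.7,"dy":-0.1,"dz":0,"rx":0,"ry":0,"rz":-0.7,"grip":0},{"dx":0.9,"dy":0,"dz":0,"rx":0,"ry":0,"rz":0,"grip":0},{"dx":0.9,"dy":0,"dz":0,"rx":0,"ry":0,"rz":0,"grip":0},{"dx":0.9,"dy":0,"dz":0,"rx":0,"ry":0,"rz":0,"grip":0},{"dx":0.9,"dy":0,"dz":0,"rx":0,"ry":0,"rz":0,"grip":0},{"dx":0.6,"dy":0,"dz":0,"rx":0,"ry":0,"rz":0,"grip":0},{"dx":0,"dy":0,"dz":0,"rx":0,"ry":0,"rz":0,"grip":0},{"dx":0,"dy":0,"dz":0,"rx":0,"ry":0,"rz":0,"grip":0}]'
python3 -c "
from st import *
to(fx(0,-.182,.06),-1.4703);tilt()"
```

```text
time: 16.4
tool_pos: [0.5909, -0.0944, 0.0817]
ee_rot: [-3.135, -0.004, 1.681]
wrist_force: [0.5, -0.5, -1.8]
width: 0.0284
t 16.4 tcp [ 0.5909 -0.0944  0.0817] F [ 0.5 -0.5 -1.8] w 0.0284
tool-y angle -1.4607 tilt [-0.007  0.003 -1.   ]
units dx dy dz [1.61 0.08 0.87] rz 0.11
in fixture [np.float64(-0.00137280441099902), np.float64(-0.2223726467649963)] 0.0817069946506186
tilt fix rx ry units [-0.08 -0.04  0.  ]
```

```bash
python3 -m inch '[{"dx":0.5,"dy":0.08,"dz":0.4,"rx":-0.08,"ry":-0.04,"rz":0.11,"grip":0},{"dx":0.5,"dy":0,"dz":0.4,"rx":0,"ry":0,"rz":0,"grip":0},{"dx":0.4,"dy":0,"dz":0,"rx":0,"ry":0,"rz":0,"grip":0},{"dx":0.1,"dy":0,"dz":0,"rx":0,"ry":0,"rz":0,"grip":0},{"dx":0,"dy":0,"dz":0,"rx":0,"ry":0,"rz":0,"grip":0}]'
python3 - <<'E'
from st import *
to(fx(0,-.182,.06),-1.4703);tilt()
from bench import cams
o=robot.get_obs();p=o["tool_pos"];M=R.from_euler('xyz',o["ee_rot"]).as_matrix()
# board frame from tool: board y=tool x, board x=tool y
def bt(x,y,z): return p+M[:,1]*x+M[:,0]*(y+.032)+np.array([0,0,z-.0269])
pts=[bt(x,y,.006) for x in(-.035,.035) for y in(-.055,.055)]
fp=[fx(x,y,.014) for x in(-.0365,.0365) for y in(-.08,.018)]+[fx(x,.024,.038) for x in(-.05,.05)]+[fx(x,.0445,.0873) for x in(-.0385,.0385)]
for n,e in(("side",(190,210,310,350)),("top",(170,150,300,240))):
    s=cams.snapshot(n); show(s,e,"b1"+n+".png",5.5,proj(s,pts+fp))
E
```

```text
time: 17.02
tool_pos: [0.5885, -0.0553, 0.0593]
ee_rot: [-3.14, -0.0, 1.669]
wrist_force: [1.0, -0.1, -1.9]
width: 0.0282
t 17.02 tcp [ 0.5885 -0.0553  0.0593] F [ 1.  -0.1 -1.9] w 0.0282
tool-y angle -1.4728 tilt [-0.001  0.    -1.   ]
units dx dy dz [ 0.05 -0.   -0.03] rz -0.03
in fixture [np.float64(9.934396213495665e-05), np.float64(-0.18327499052735505)] 0.059315184955616294
tilt fix rx ry units [-0.01 -0.   -0.  ]
```

View pics/b1side.png

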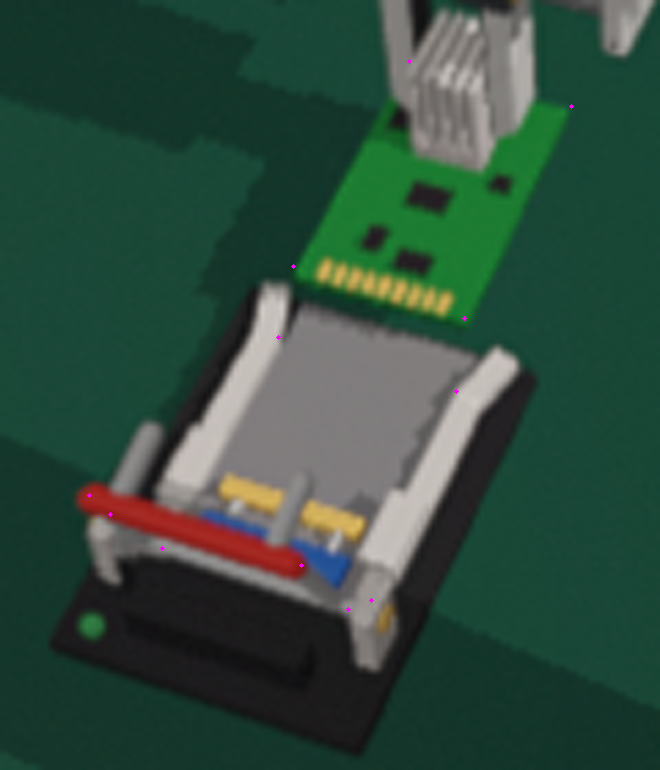

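View pics/b1top.png

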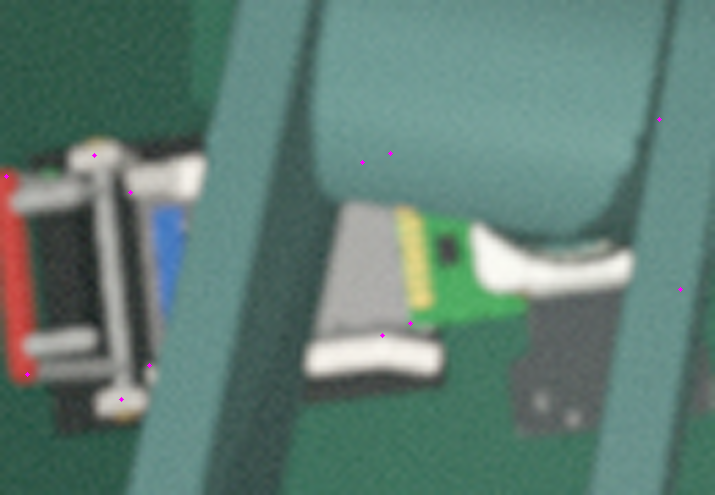

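Predicted board corners match the picture (nose edge (293,267)–(464,318) in the side crop) and line up between the rails. Lower into the mouth and slide in slowly.

```bash
python3 -m inch '[{"dx":0,"dy":0,"dz":0.3,"rx":0,"ry":0,"rz":-0.03,"grip":0},{"dx":0,"dy":0,"dz":0.3,"rx":0,"ry":0,"rz":0,"grip":0},{"dx":0,"dy":0,"dz":0.2,"rx":0,"ry":0,"rz":0,"grip":0},{"dx":0,"dy":0,"dz":0.06,"rx":0,"ry":0,"rz":0,"grip":0},{"dx":0,"dy":0,"dz":0,"rx":0,"ry":0,"rz":0,"grip":0}]'
python3 -c "
from st import *
to(fx(0,-.15,.0362),-1.4703);tilt()"
```

```text
time: 17.75
tool_pos: [0.5888, -0.0567, 0.0368]
ee_rot: [-3.141, 0.0, 1.67]
wrist_force: [-0.2, 0.4, 0.1]
width: 0.0279
t 17.75 tcp [ 0.5888 -0.0567  0.0368] F [-0.2  0.4  0.1] w 0.0279
tool-y angle -1.4718 tilt [-0.001 -0.    -1.   ]
units dx dy dz [ 1.39 -0.01  0.02] rz -0.02
in fixture [np.float64(0.0002394520493127016), np.float64(-0.1846503509360413)] 0.03678033332323623
tilt fix rx ry units [-0.01  0.   -0.  ]
```

```bash
python3 -m inch '[{"dx":0.3,"dy":0,"dz":0,"rx":0,"ry":0,"rz":-0.02,"grip":0},{"dx":0.3,"dy":0,"dz":0,"rx":0,"ry":0,"rz":0,"grip":0},{"dx":0.3,"dy":0,"dz":0,"rx":0,"ry":0,"rz":0,"grip":0},{"dx":0.3,"dy":0,"dz":0,"rx":0,"ry":0,"rz":0,"grip":0},{"dx":0,"dy":0,"dz":0,"rx":0,"ry":0,"rz":0,"grip":0}]'
python3 -c "
from st import *
to(fx(0,-.125,.0362),-1.4703);tilt()"
```

```text
time: 18.38
tool_pos: [0.5858, -0.024, 0.0371]
ee_rot: [3.141, -0.0, 1.673]
wrist_force: [0.0, -0.3, -1.6]
width: 0.0282
t 18.38 tcp [ 0.5858 -0.024   0.0371] F [ 0.  -0.3 -1.6] w 0.0282
tool-y angle -1.469 tilt [ 0.  0. -1.]
units dx dy dz [ 1.07 -0.02  0.04] rz 0.01
in fixture [np.float64(0.000541820497006239), np.float64(-0.1517708355316094)] 0.037105225932307556
tilt fix rx ry units [ 0. -0. -0.]
```

```bash
python3 -m inch '[{"dx":0.25,"dy":-0.02,"dz":0.04,"rx":0,"ry":0,"rz":0,"grip":0},{"dx":0.3,"dy":0,"dz":0.03,"rx":0,"ry":0,"rz":0,"grip":0},{"dx":0.3,"dy":0,"dz":0,"rx":0,"ry":0,"rz":0,"grip":0},{"dx":0.2,"dy":0,"dz":0,"rx":0,"ry":0,"rz":0,"grip":0},{"dx":0,"dy":0,"dz":0,"rx":0,"ry":0,"rz":0,"grip":0}]'
python3 - <<'E'
from st import *
to(fx(0,-.105,.0358),-1.4703);tilt()
from bench import cams
s=cams.snapshot("side"); show(s,(190,210,310,350),"b2side.png",5.5)
E
```

```text
time: 19.0
tool_pos: [0.5836, 0.0026, 0.0371]
ee_rot: [3.138, 0.003, 1.672]
wrist_force: [-0.4, -1.3, 1.2]
width: 0.028
t 19.0 tcp [0.5836 0.0026 0.0371] F [-0.4 -1.3  1.2] w 0.028
tool-y angle -1.4694 tilt [ 0.003 -0.002 -1.   ]
units dx dy dz [ 0.81 -0.04  0.05] rz 0.01
in fixture [np.float64(0.0010516659514200296), np.float64(-0.1251773944251202)] 0.037061017837653254
tilt fix rx ry units [0.04 0.03 0.  ]
```

View pics/b2side.png

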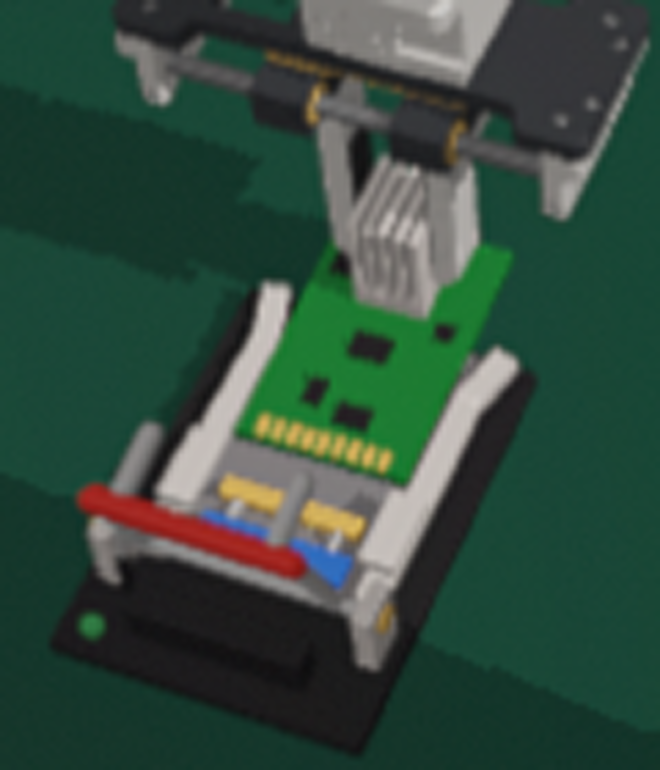

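The board lies between the rails with its nose just before the lips (nose edge (240,435)–(408,480) in the crop); resting on the floor. On in, slowly.

```bash
python3 -m inch '[{"dx":0.15,"dy":-0.03,"dz":0,"rx":0,"ry":0,"rz":0,"grip":0},{"dx":0.15,"dy":0,"dz":0,"rx":0,"ry":0,"rz":0,"grip":0},{"dx":0.15,"dy":0,"dz":0,"rx":0,"ry":0,"rz":0,"grip":0},{"dx":0,"dy":0,"dz":0,"rx":0,"ry":0,"rz":0,"grip":0}]'
python3 -c "
from st import *
to(fx(0,-.105,.037),-1.4703);tilt()"
```

```text
time: 19.55
tool_pos: [0.5819, 0.0141, 0.0371]
ee_rot: [3.138, 0.002, 1.671]
wrist_force: [-0.2, 0.1, 0.6]
width: 0.028
t 19.55 tcp [0.5819 0.0141 0.0371] F [-0.2  0.1  0.6] w 0.028
tool-y angle -1.4701 tilt [ 0.004 -0.002 -1.   ]
units dx dy dz [ 0.34 -0.02  0.  ] rz 0.0
in fixture [np.float64(0.0005240417100242044), np.float64(-0.11352890265037797)] 0.03707246198334542
tilt fix rx ry units [ 0.04  0.03 -0.  ]
```

```bash
python3 -m inch '[{"dx":0.1,"dy":0,"dz":0,"rx":0,"ry":0,"rz":0,"grip":0},{"dx":0.1,"dy":0,"dz":0,"rx":0,"ry":0,"rz":0,"grip":0},{"dx":0,"dy":0,"dz":0,"rx":0,"ry":0,"rz":0,"grip":0}]'
python3 -m inch '[{"dx":0.1,"dy":0,"dz":0,"rx":0,"ry":0,"rz":0,"grip":0},{"dx":0.1,"dy":0,"dz":0,"rx":0,"ry":0,"rz":0,"grip":0}]'
python3 -c "
from st import *
to(fx(0,-.095,.037),-1.4703);tilt()"
```

```text
time: 19.92
tool_pos: [0.5814, 0.0194, 0.0371]
ee_rot: [3.138, 0.003, 1.671]
wrist_force: [1.0, -0.5, 0.7]
width: 0.0276
time: 20.18
tool_pos: [0.5811, 0.0223, 0.0375]
ee_rot: [3.138, 0.007, 1.671]
wrist_force: [-0.5, -6.6, 1.6]
width: 0.0281
t 20.18 tcp [0.5811 0.0223 0.0375] F [-0.5 -6.6  1.6] w 0.0281
tool-y angle -1.4706 tilt [ 0.005 -0.007 -1.   ]
units dx dy dz [ 0.41 -0.02  0.02] rz -0.0
in fixture [np.float64(0.0005651652080157612), np.float64(-0.10529656328164327)] 0.03748352282776972
tilt fix rx ry units [ 0.04  0.08 -0.  ]
```

Contact at nose ≈ −18 mm, and the bar is yielding at about 5–7 N. Keep pushing in small steps.

```bash
python3 -m inch '[{"dx":0.08,"dy":0,"dz":0,"rx":0,"ry":0,"rz":0,"grip":0},{"dx":0.08,"dy":0,"dz":0,"rx":0,"ry":0,"rz":0,"grip":0}]'
python3 -m inch '[{"dx":0.08,"dy":0,"dz":0,"rx":0,"ry":0,"rz":0,"grip":0},{"dx":0.08,"dy":0,"dz":0,"rx":0,"ry":0,"rz":0,"grip":0}]'
python3 -c "
from st import *
to(fx(0,-.095,.037),-1.4703);tilt()"
```

```text
time: 20.42
tool_pos: [0.5809, 0.0232, 0.038]
ee_rot: [3.138, 0.013, 1.67]
wrist_force: [-0.3, -4.2, 0.7]
width: 0.0278
time: 20.68
tool_pos: [0.5807, 0.0242, 0.0385]
ee_rot: [3.138, 0.019, 1.669]
wrist_force: [0.4, -4.9, 2.5]
width: 0.0278
t 20.68 tcp [0.5807 0.0242 0.0385] F [ 0.4 -4.9  2.5] w 0.0278
tool-y angle -1.4727 tilt [ 0.005 -0.019 -1.   ]
units dx dy dz [ 0.34 -0.01  0.05] rz -0.03
in fixture [np.float64(0.0003317105877236239), np.float64(-0.1034006806711955)] 0.03849689851927085
tilt fix rx ry units [0.04 0.22 0.  ]
```

The push is pitching the hand by about 1°, so I'll correct that as I push.

```bash
python3 -m inch '[{"dx":0.08,"dy":0,"dz":0.04,"rx":0.04,"ry":0.2,"rz":0,"grip":0},{"dx":0.08,"dy":0,"dz":0.03,"rx":0,"ry":0.15,"rz":0,"grip":0}]'
python3 -c "
from st import *
to(fx(0,-.095,.037),-1.4703);tilt()"
python3 -m inch '[{"dx":0.1,"dy":0,"dz":0.02,"rx":0,"ry":0.1,"rz":0,"grip":0},{"dx":0.1,"dy":0,"dz":0.01,"rx":0,"ry":0.1,"rz":0,"grip":0}]'
python3 -c "
from st import *
to(fx(0,-.095,.037),-1.4703);tilt()"
```

```text
time: 20.92
tool_pos: [0.5804, 0.0257, 0.037]
ee_rot: [-3.141, -0.007, 1.669]
wrist_force: [-1.7, -8.1, 4.7]
width: 0.0277
t 20.93 tcp [0.5804 0.0257 0.037 ] F [-1.7 -8.1  4.7] w 0.0277
tool-y angle -1.4731 tilt [-0.001  0.007 -1.   ]
units dx dy dz [ 0.27 -0.01  0.  ] rz -0.03
in fixture [np.float64(0.0001634487809383196), np.float64(-0.10183912130261832)] 0.036976849171680565
tilt fix rx ry units [-0.   -0.08 -0.  ]
time: 21.18
tool_pos: [0.5803, 0.0263, 0.037]
ee_rot: [-3.141, -0.017, 1.668]
wrist_force: [-0.5, -6.6, 0.2]
width: 0.0281
t 21.18 tcp [0.5803 0.0263 0.037 ] F [-0.5 -6.6  0.2] w 0.0281
tool-y angle -1.474 tilt [-0.002  0.017 -1.   ]
units dx dy dz [ 0.25 -0.01  0.01] rz -0.04
in fixture [np.float64(0.00018798850612151475), np.float64(-0.10127968421966692)] 0.03704282057615846
tilt fix rx ry units [-0.01 -0.2  -0.  ]
```

```bash
python3 -m inch '[{"dx":0.15,"dy":0,"dz":0,"rx":0,"ry":-0.1,"rz":0,"grip":0},{"dx":0.15,"dy":0,"dz":0,"rx":0,"ry":0,"rz":0,"grip":0}]'
python3 -c "
from st import *
to(fx(0,-.095,.037),-1.4703);tilt()"
python3 -m inch '[{"dx":0.2,"dy":0,"dz":0,"rx":0,"ry":0.05,"rz":0,"grip":0},{"dx":0.2,"dy":0,"dz":0,"rx":0,"ry":0.05,"rz":0,"grip":0}]'
python3 -c "
from st import *
to(fx(0,-.095,.037),-1.4703);tilt()"
```

```text
time: 21.42
tool_pos: [0.5802, 0.0278, 0.0378]
ee_rot: [-3.141, 0.002, 1.666]
wrist_force: [-0.1, -11.7, 3.1]
width: 0.0276
t 21.43 tcp [0.5802 0.0278 0.0378] F [ -0.1 -11.7   3.1] w 0.0276
tool-y angle -1.4761 tilt [-0.001 -0.002 -1.   ]
units dx dy dz [ 0.19 -0.01  0.03] rz -0.07
in fixture [np.float64(0.00017461655453064034), np.float64(-0.09974904514737375)] 0.03779725167598352
tilt fix rx ry units [-0.01  0.02 -0.  ]
time: 21.68
tool_pos: [0.58, 0.0281, 0.0388]
ee_rot: [-3.14, 0.011, 1.663]
wrist_force: [0.1, -13.8, 2.1]
width: 0.0281
t 21.68 tcp [0.58   0.0281 0.0388] F [  0.1 -13.8   2.1] w 0.0281
tool-y angle -1.4782 tilt [-0.    -0.011 -1.   ]
units dx dy dz [ 0.18 -0.    0.07] rz -0.09
in fixture [np.float64(4.1372068001293e-05), np.float64(-0.0993789804779352)] 0.03884102953888944
tilt fix rx ry units [-0.01  0.12 -0.  ]
```

Resistance rose to 13.8 N with hardly any motion (nose ≈ −12 mm, about 6 mm after first contact), so it looks bottomed. One firm push with the tilt corrected.

```bash
python3 -m inch '[{"dx":0.22,"dy":0,"dz":0.04,"rx":0,"ry":0.12,"rz":-0.09,"grip":0},{"dx":0.24,"dy":0,"dz":0.02,"rx":0,"ry":0.08,"rz":0,"grip":0}]'
python3 -c "
from st import *
to(fx(0,-.095,.037),-1.4703);tilt()"
python3 -m inch '[{"dx":0.24,"dy":0,"dz":0.02,"rx":0,"ry":0.08,"rz":0,"grip":0},{"dx":0.24,"dy":0,"dz":0.02,"rx":0,"ry":0.05,"rz":0,"grip":0}]'
python3 -c "
from st import *
to(fx(0,-.095,.037),-1.4703);tilt()
from bench import cams
s=cams.snapshot('side'); show(s,(190,210,310,350),'b3side.png',5.5)"
```

```text
time: 21.92
tool_pos: [0.5804, 0.0282, 0.039]
ee_rot: [-3.141, 0.014, 1.668]
wrist_force: [-0.7, -15.6, 4.1]
width: 0.0279
t 21.93 tcp [0.5804 0.0282 0.039 ] F [ -0.7 -15.6   4.1] w 0.0279
tool-y angle -1.4734 tilt [ 0.001 -0.014 -1.   ]
units dx dy dz [ 0.17 -0.02  0.08] rz -0.04
in fixture [np.float64(0.00039310012785281033), np.float64(-0.09930511376675034)] 0.03896315216367208
tilt fix rx ry units [-0.01  0.16  0.  ]
time: 22.18
tool_pos: [0.5802, 0.0284, 0.0397]
ee_rot: [-3.14, 0.023, 1.665]
wrist_force: [-1.0, -15.0, 4.4]
width: 0.0276
t 22.18 tcp [0.5802 0.0284 0.0397] F [ -1.  -15.    4.4] w 0.0276
tool-y angle -1.4767 tilt [ 0.001 -0.023 -1.   ]
units dx dy dz [ 0.17 -0.01  0.1 ] rz -0.07
in fixture [np.float64(0.0002957172406447603), np.float64(-0.09909739931788507)] 0.039699061504614205
tilt fix rx ry units [-0.01  0.26 -0.  ]
```

View pics/b3side.png

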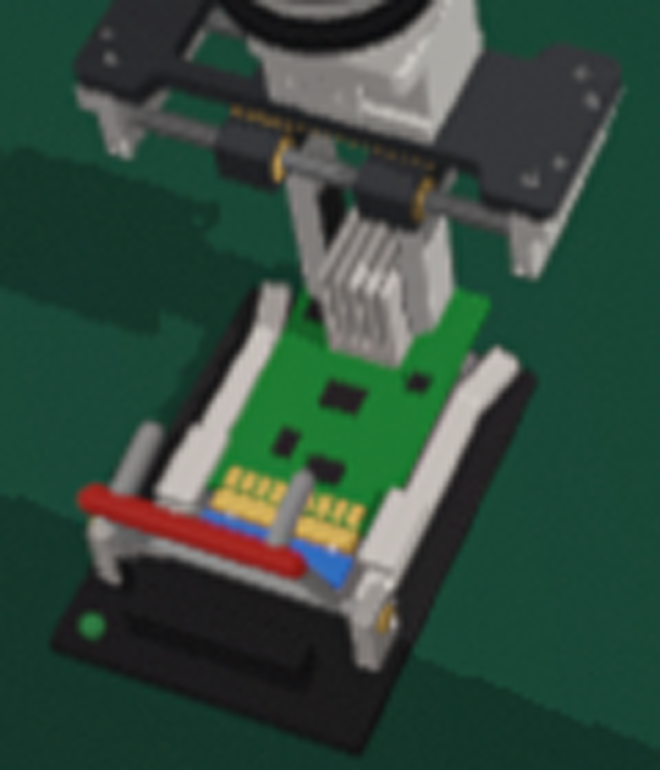

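The nose meets the brass bar, which has been pushed back against the blue block (about (280,515)); 15 N held with no further motion. Now level the hand, settle the board on the floor with a light push, then release.

```bash
python3 -m inch '[{"dx":0.12,"dy":0,"dz":0.05,"rx":0,"ry":0.25,"rz":-0.06,"grip":0},{"dx":0.1,"dy":0,"dz":0.04,"rx":0,"ry":0.12,"rz":0,"grip":0}]'
python3 -c "
from st import *
to(fx(0,-.095,.0371),-1.4703);tilt()"
```

```text
time: 22.48
tool_pos: [0.5803, 0.0276, 0.0377]
ee_rot: [-3.14, 0.0, 1.668]
wrist_force: [-0.0, -7.8, 1.4]
width: 0.0281
t 22.48 tcp [0.5803 0.0276 0.0377] F [-0.  -7.8  1.4] w 0.0281
tool-y angle -1.4739 tilt [-0.001 -0.001 -1.   ]
units dx dy dz [ 0.2  -0.01  0.02] rz -0.04
in fixture [np.float64(0.00022662857922125135), np.float64(-0.09991526123057311)] 0.03770146750290439
tilt fix rx ry units [-0.02  0.01  0.  ]
```

```bash
python3 -m inch '[{"dx":0.22,"dy":0,"dz":0.03,"rx":-0.02,"ry":0.1,"rz":-0.03,"grip":0},{"dx":0.22,"dy":0,"dz":0.03,"rx":0,"ry":0.1,"rz":0,"grip":0}]'
python3 -c "
from st import *
to(fx(0,-.095,.0371),-1.4703);tilt()"
python3 -m inch '[{"dx":0.05,"dy":0,"dz":0.02,"rx":0,"ry":0.12,"rz":-0.03,"grip":0},{"dx":0.03,"dy":0,"dz":0.02,"rx":0,"ry":0,"rz":0,"grip":0}]'
python3 -c "
from st import *
to(fx(0,-.095,.0371),-1.4703);tilt()"
python3 -m inch '[{"dx":0,"dy":0,"dz":0,"rx":0,"ry":0,"rz":0,"grip":0.7},{"dx":0,"dy":0,"dz":0,"rx":0,"ry":0,"rz":0,"grip":0.7},{"dx":0,"dy":0,"dz":0,"rx":0,"ry":0,"rz":0,"grip":0.7}]'
python3 -c "
from st import *
to(fx(0,-.0992,.15),-1.4703);tilt()"
```

```text
time: 22.72
tool_pos: [0.5803, 0.0279, 0.0376]
ee_rot: [3.141, 0.002, 1.667]
wrist_force: [-1.3, -14.6, 3.1]
width: 0.0277
t 22.73 tcp [0.5803 0.0279 0.0376] F [ -1.3 -14.6   3.1] w 0.0277
tool-y angle -1.4742 tilt [ 0.001 -0.002 -1.   ]
units dx dy dz [ 0.19 -0.01  0.02] rz -0.04
in fixture [np.float64(0.00032251044401868724), np.float64(-0.0996669546160006)] 0.03758359178356276
tilt fix rx ry units [0.   0.02 0.  ]
time: 22.98
tool_pos: [0.5803, 0.0273, 0.037]
ee_rot: [3.141, -0.006, 1.668]
wrist_force: [-1.6, -3.6, 4.5]
width: 0.0281
t 22.98 tcp [0.5803 0.0273 0.037 ] F [-1.6 -3.6  4.5] w 0.0281
tool-y angle -1.4738 tilt [-0.     0.006 -1.   ]
units dx dy dz [ 0.21 -0.01 -0.  ] rz -0.04
in fixture [np.float64(0.00024566318375683014), np.float64(-0.10024939976307594)] 0.03702358305958051
tilt fix rx ry units [ 0.   -0.07 -0.  ]
time: 23.35
tool_pos: [0.5798, 0.0308, 0.0361]
ee_rot: [-3.141, -0.012, 1.669]
wrist_force: [-0.1, -0.7, 0.8]
width: 0.0543
t 23.35 tcp [0.5798 0.0308 0.0361] F [-0.1 -0.7  0.8] w 0.0543
tool-y angle -1.4725 tilt [-0.002  0.012 -1.   ]
units dx dy dz [-0.04 -0.   -4.56] rz -0.03
in fixture [np.float64(6.224894197814484e-05), np.float64(-0.09669468603248155)] 0.036107025553082504
tilt fix rx ry units [-0.01 -0.14 -0.  ]
```

```bash
python3 -m inch '[{"dx":0,"dy":0,"dz":-0.3,"rx":0,"ry":-0.1,"rz":0,"grip":0.7},{"dx":0,"dy":0,"dz":-0.9,"rx":0,"ry":0,"rz":0,"grip":0.7},{"dx":0,"dy":0,"dz":-1,"rx":0,"ry":0,"rz":0,"grip":0.7},{"dx":0,"dy":0,"dz":-1,"rx":0,"ry":0,"rz":0,"grip":0.7},{"dx":0,"dy":0,"dz":-1,"rx":0,"ry":0,"rz":0,"grip":0.7},{"dx":0,"dy":0,"dz":-0.6,"rx":0,"ry":0,"rz":0,"grip":0.7}]'
python3 - <<'E'
from st import *
to(fx(0,.0445,.15),.1005);tilt()
from bench import cams
fp=[fx(x,y,.014) for x in(-.0365,.0365) for y in(-.08,.018)]+[fx(x,.024,.038) for x in(-.05,.05)]+[fx(x,.0445,.0873) for x in(-.0385,.0385)]+[fx(x,y,.014) for x in(-.035,.035) for y in(-.122,-.012)]
for n,e in(("side",(190,210,310,350)),("top",(170,150,300,240))):
    s=cams.snapshot(n); show(s,e,"b4"+n+".png",5.5,proj(s,fp))
E
```

```text
time: 24.1
tool_pos: [0.5788, 0.0329, 0.1597]
ee_rot: [-3.138, -0.005, 1.671]
wrist_force: [0.1, 0.5, -0.5]
width: 0.0657
t 24.1 tcp [0.5788 0.0329 0.1597] F [ 0.1  0.5 -0.5] w 0.0657
tool-y angle -1.4701 tilt [-0.004  0.004 -1.   ]
units dx dy dz [5.56 0.03 0.42] rz -18.0
in fixture [np.float64(-0.0006959342706210182), np.float64(-0.09450844906990118)] 0.15972444729359472
tilt fix rx ry units [-0.04 -0.05  0.  ]
```

View pics/b4side.png

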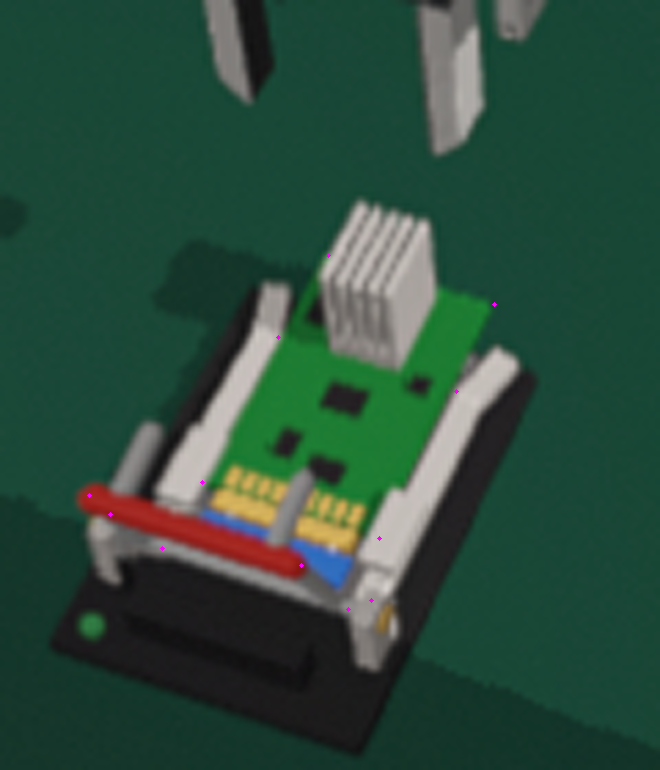

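View pics/b4top.png

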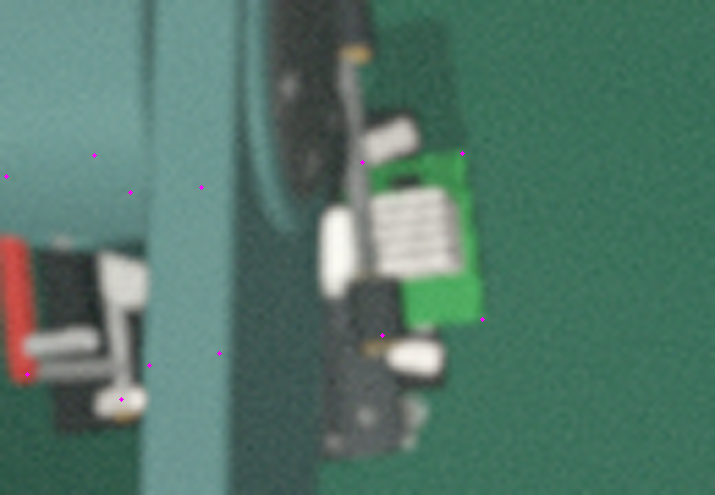

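The board lies straight between the rails, nose on the bar; predicted corners match. Now turn the gripper a quarter and go over the clip bar.

```bash
python3 -m inch '[{"dx":0.31,"dy":0.01,"dz":0,"rx":-0.04,"ry":-0.05,"rz":-1,"grip":0.5},{"dx":0.31,"dy":0.04,"dz":0,"rx":0,"ry":0,"rz":-1,"grip":0.5},{"dx":0.3,"dy":0.07,"dz":0,"rx":0,"ry":0,"rz":-1,"grip":0.5},{"dx":0.3,"dy":0.09,"dz":0,"rx":0,"ry":0,"rz":-1,"grip":0.5},{"dx":0.29,"dy":0.12,"dz":0,"rx":0,"ry":0,"rz":-1,"grip":0.5},{"dx":0.27,"dy":0.14,"dz":0,"rx":0,"ry":0,"rz":-1,"grip":0.5},{"dx":0.26,"dy":0.17,"dz":0,"rx":0,"ry":0,"rz":-1,"grip":0.5},{"dx":0.25,"dy":0.19,"dz":0,"rx":0,"ry":0,"rz":-1,"grip":0.5},{"dx":0.23,"dy":0.21,"dz":0,"rx":0,"ry":0,"rz":-1,"grip":0.5},{"dx":0.21,"dy":0.23,"dz":0,"rx":0,"ry":0,"rz":-1,"grip":0.5}]'
python3 -m inch '[{"dx":0.19,"dy":0.25,"dz":0,"rx":0,"ry":0,"rz":-1,"grip":0.5},{"dx":0.17,"dy":0.26,"dz":0,"rx":0,"ry":0,"rz":-1,"grip":0.5},{"dx":0.14,"dy":0.28,"dz":0,"rx":0,"ry":0,"rz":-1,"grip":0.5},{"dx":0.12,"dy":0.29,"dz":0,"rx":0,"ry":0,"rz":-1,"grip":0.5},{"dx":0.09,"dy":0.3,"dz":0,"rx":0,"ry":0,"rz":-1,"grip":0.5},{"dx":0.07,"dy":0.3,"dz":0,"rx":0,"ry":0,"rz":-1,"grip":0.5},{"dx":0.04,"dy":0.31,"dz":0,"rx":0,"ry":0,"rz":-1,"grip":0.5},{"dx":0,"dy":0.2,"dz":0,"rx":0,"ry":0,"rz":-0.8,"grip":0.5},{"dx":0,"dy":0,"dz":0,"rx":0,"ry":0,"rz":0,"grip":0.5}]'
python3 -c "
from st import *
to(fx(0,.0445,.0873-.005),.1005);tilt()"
```

```text
time: 25.45
tool_pos: [0.5669, 0.1126, 0.1451]
ee_rot: [-3.129, -0.018, 2.572]
wrist_force: [0.4, -0.3, 0.7]
width: 0.0465
time: 26.58
tool_pos: [0.5541, 0.174, 0.1302]
ee_rot: [3.14, -0.046, -3.006]
wrist_force: [0.6, -0.7, -0.4]
width: 0.0472
t 26.57 tcp [0.5541 0.174  0.1302] F [ 0.6 -0.7 -0.4] w 0.0472
tool-y angle 0.1352 tilt [-0.046 -0.004 -0.999]
units dx dy dz [-0.53 -0.17  1.89] rz 0.4
in fixture [np.float64(-0.011081041768028375), np.float64(0.04834648713631986)] 0.13019365393255095
tilt fix rx ry units [ 0.02 -0.53 -0.  ]
```

```bash
python3 -m inch '[{"dx":-0.4,"dy":-0.15,"dz":0,"rx":0,"ry":-0.53,"rz":0.4,"grip":0.5},{"dx":-0.1,"dy":0,"dz":0,"rx":0,"ry":0,"rz":0,"grip":0.5},{"dx":0,"dy":0,"dz":0,"rx":0,"ry":0,"rz":0,"grip":0.5}]'
python3 - <<'E'
from st import *
to(fx(0,.0445,.0873-.005),.1005);tilt()
from bench import cams
s=cams.snapshot('side'); show(s,(170,230,300,350),'b5.png',5.5,proj(s,[fx(x,.0445,.0873) for x in(-.0385,.0385,0)]))
E
```

```text
time: 26.95
tool_pos: [0.5661, 0.1713, 0.1272]
ee_rot: [3.141, -0.004, -3.044]
wrist_force: [0.4, -0.7, -0.2]
width: 0.0466
t 26.95 tcp [0.5661 0.1713 0.1272] F [ 0.4 -0.7 -0.2] w 0.0466
tool-y angle 0.0972 tilt [-0.004  0.    -1.   ]
units dx dy dz [ 0.01 -0.    1.8 ] rz -0.04
in fixture [np.float64(0.0005347242803412976), np.float64(0.04450220701480425)] 0.12724220963591054
tilt fix rx ry units [ 0.01 -0.05  0.  ]
```

View pics/b5.png

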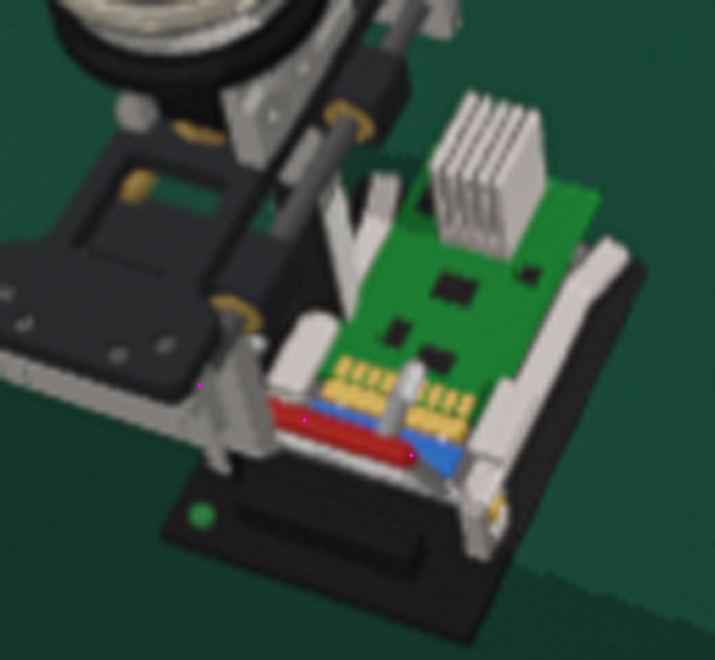

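```bash
python3 -m inch '[{"dx":0,"dy":0,"dz":0.6,"rx":0,"ry":-0.04,"rz":-0.04,"grip":0.5},{"dx":0,"dy":0,"dz":0.7,"rx":0,"ry":0,"rz":0,"grip":0.5},{"dx":0,"dy":0,"dz":0.5,"rx":0,"ry":0,"rz":0,"grip":0.5},{"dx":0,"dy":0,"dz":0,"rx":0,"ry":0,"rz":0,"grip":0.5}]'
python3 -c "
from st import *
to(fx(0,.0445,.0795),.1005);tilt()"
```

```text
time: 27.5
tool_pos: [0.5647, 0.1711, 0.0773]
ee_rot: [3.141, -0.004, -3.041]
wrist_force: [0.6, -0.4, 0.1]
width: 0.0475
t 27.5 tcp [0.5647 0.1711 0.0773] F [ 0.6 -0.4  0.1] w 0.0475
tool-y angle 0.1009 tilt [-0.004 -0.    -1.   ]
units dx dy dz [-0.03  0.   -0.09] rz 0.0
in fixture [np.float64(-0.0008474602502357878), np.float64(0.0443767338766096)] 0.07729074195160474
tilt fix rx ry units [ 0.   -0.05  0.  ]
```

```bash
python3 -m inch '[{"dx":-0.03,"dy":0,"dz":-0.08,"rx":0,"ry":-0.04,"rz":0,"grip":0},{"dx":0,"dy":0,"dz":0,"rx":0,"ry":0,"rz":0,"grip":0},{"dx":0,"dy":0,"dz":0,"rx":0,"ry":0,"rz":0,"grip":0},{"dx":0,"dy":0,"dz":0,"rx":0,"ry":0,"rz":0,"grip":0},{"dx":0,"dy":0,"dz":0,"rx":0,"ry":0,"rz":0,"grip":0}]'
python3 -c "
from st import *
to(fx(0,.0445,.0795),.1005);tilt()"
```

```text
time: 28.12
tool_pos: [0.5664, 0.1728, 0.081]
ee_rot: [3.138, 0.003, -3.04]
wrist_force: [0.4, 1.6, -1.9]
width: 0.0089
t 28.12 tcp [0.5664 0.1728 0.081 ] F [ 0.4  1.6 -1.9] w 0.0089
tool-y angle 0.1012 tilt [ 0.002  0.004 -1.   ]
units dx dy dz [ 0.04 -0.06  0.06] rz 0.01
in fixture [np.float64(0.0010064806138720603), np.float64(0.04592691003395081)] 0.08097494578017596
tilt fix rx ry units [ 0.04  0.03 -0.  ]
```

```bash
cat >> st.py <<'E'
def arc(q): return fx(0,.024-.06*np.cos(q)+.01*np.sin(q)+.0014,.03+.06*np.sin(q)+.01*np.cos(q)-.0063)
E
python3 -m inch '[{"dx":0,"dy":-0.17,"dz":-0.05,"rx":0,"ry":0,"rz":0,"grip":0},{"dx":0,"dy":-0.18,"dz":-0.05,"rx":0,"ry":0,"rz":0,"grip":0},{"dx":0,"dy":-0.24,"dz":-0.02,"rx":0,"ry":0,"rz":0,"grip":0},{"dx":0,"dy":-0.24,"dz":-0.02,"rx":0,"ry":0,"rz":0,"grip":0},{"dx":0,"dy":-0.24,"dz":0.02,"rx":0,"ry":0,"rz":0,"grip":0},{"dx":0,"dy":-0.24,"dz":0.03,"rx":0,"ry":0,"rz":0,"grip":0},{"dx":0,"dy":0,"dz":0,"rx":0,"ry":0,"rz":0,"grip":0}]'
python3 -c "
from st import *
to(arc(1.0),.1005);to(arc(1.2),.1005);tilt()"
```

```text
time: 29.0
tool_pos: [0.5679, 0.1571, 0.0854]
ee_rot: [3.102, 0.005, -3.034]
wrist_force: [0.1, 4.4, -4.4]
width: 0.009
t 29.0 tcp [0.5679 0.1571 0.0854] F [ 0.1  4.4 -4.4] w 0.009
tool-y angle 0.1075 tilt [ 0.001  0.039 -0.999]
units dx dy dz [ 0.05 -1.16  0.19] rz 0.08
in fixture [np.float64(0.0009738312416250017), np.float64(0.030111542453353967)] 0.08536587998286876
t 29.0 tcp [0.5679 0.1571 0.0854] F [ 0.1  4.4 -4.4] w 0.009
tool-y angle 0.1075 tilt [ 0.001  0.039 -0.999]
units dx dy dz [ 0.04 -0.69  0.06] rz 0.08
in fixture [np.float64(0.0009738312416250017), np.float64(0.030111542453353967)] 0.08536587998286876
tilt fix rx ry units [0.45 0.06 0.  ]
```

```bash
python3 -m inch '[{"dx":0,"dy":-0.3,"dz":0,"rx":0.3,"ry":0.05,"rz":0.05,"grip":0},{"dx":0,"dy":-0.32,"dz":0.02,"rx":0.2,"ry":0,"rz":0,"grip":0},{"dx":0,"dy":-0.32,"dz":0.03,"rx":0.15,"ry":0,"rz":0,"grip":0},{"dx":0,"dy":-0.3,"dz":0.05,"rx":0.1,"ry":0,"rz":0,"grip":0}]'
python3 -c "
from st import *
to(arc(1.0),.1005);tilt()"
```

```text
time: 29.5
tool_pos: [0.5702, 0.1345, 0.0847]
ee_rot: [-3.131, 0.002, -3.035]
wrist_force: [0.1, 7.5, -1.4]
width: 0.009
t 29.5 tcp [0.5702 0.1345 0.0847] F [ 0.1  7.5 -1.4] w 0.009
tool-y angle 0.1062 tilt [ 0.003 -0.01  -1.   ]
units dx dy dz [ 0.04 -0.24  0.21] rz 0.07
in fixture [np.float64(0.00091787727039195), np.float64(0.007452061511788661)] 0.08468473803057543
tilt fix rx ry units [-0.12  0.02 -0.  ]
```

```bash
python3 -m inch '[{"dx":0,"dy":-0.25,"dz":0.13,"rx":-0.05,"ry":0,"rz":0.05,"grip":0},{"dx":0,"dy":-0.22,"dz":0.13,"rx":0,"ry":0,"rz":0,"grip":0},{"dx":0,"dy":-0.22,"dz":0.13,"rx":0,"ry":0,"rz":0,"grip":0},{"dx":0,"dy":0,"dz":0,"rx":0,"ry":0,"rz":0,"grip":0}]'
python3 -c "
from st import *
to(arc(.8),.1005);tilt()"
```

```text
time: 30.0
tool_pos: [0.5718, 0.118, 0.077]
ee_rot: [-3.138, 0.003, -3.039]
wrist_force: [-1.8, 1.6, 0.8]
width: 0.009
t 30.0 tcp [0.5718 0.118  0.077 ] F [-1.8  1.6  0.8] w 0.009
tool-y angle 0.1026 tilt [ 0.003 -0.003 -1.   ]
units dx dy dz [ 0.03 -0.    0.13] rz 0.02
in fixture [np.float64(0.000842018414926601), np.float64(-0.009102856522115038)] 0.07699714396309901
tilt fix rx ry units [-0.04  0.03  0.  ]
```

```bash
python3 -m inch '[{"dx":0,"dy":-0.17,"dz":0.19,"rx":0,"ry":0,"rz":0,"grip":0},{"dx":0,"dy":-0.18,"dz":0.18,"rx":0,"ry":0,"rz":0,"grip":0},{"dx":0,"dy":-0.15,"dz":0.19,"rx":0,"ry":0,"rz":0,"grip":0},{"dx":0,"dy":-0.15,"dz":0.19,"rx":0,"ry":0,"rz":0,"grip":0},{"dx":0,"dy":0,"dz":0,"rx":0,"ry":0,"rz":0,"grip":0}]'
python3 -c "
from st import *
to(arc(.4),.1005);tilt()"
```

```text
time: 30.62
tool_pos: [0.5734, 0.0995, 0.0558]
ee_rot: [-3.136, 0.002, -3.04]
wrist_force: [0.8, 0.1, -0.0]
width: 0.009
t 30.62 tcp [0.5734 0.0995 0.0558] F [ 0.8  0.1 -0. ] w 0.009
tool-y angle 0.102 tilt [ 0.002 -0.005 -1.   ]
units dx dy dz [ 0.03  0.07 -0.02] rz 0.02
in fixture [np.float64(0.0006682969268147245), np.float64(-0.027714848332042127)] 0.05584410062846416
tilt fix rx ry units [-0.06  0.02  0.  ]
```

```bash
python3 -m inch '[{"dx":0,"dy":-0.07,"dz":0.14,"rx":-0.03,"ry":0,"rz":0,"grip":0},{"dx":0,"dy":-0.05,"dz":0.14,"rx":0,"ry":0,"rz":0,"grip":0},{"dx":0,"dy":-0.04,"dz":0.13,"rx":0,"ry":0,"rz":0,"grip":0},{"dx":0,"dy":0,"dz":0,"rx":0,"ry":0,"rz":0,"grip":0}]'
python3 -c "
from st import *
to(arc(.09),.1005);tilt()"
```

```text
time: 31.12
tool_pos: [0.5738, 0.0944, 0.0441]
ee_rot: [-3.138, 0.001, -3.04]
wrist_force: [0.4, 1.5, -2.3]
width: 0.0095
t 31.12 tcp [0.5738 0.0944 0.0441] F [ 0.4  1.5 -2.3] w 0.0095
tool-y angle 0.1019 tilt [ 0.001 -0.004 -1.   ]
units dx dy dz [ 0.02 -0.03  0.2 ] rz 0.02
in fixture [np.float64(0.0004915409796055272), np.float64(-0.03276700353291034)] 0.04406470689222961
tilt fix rx ry units [-0.05  0.01 -0.  ]
```

```bash
python3 -m inch '[{"dx":0,"dy":-0.02,"dz":0.1,"rx":0,"ry":0,"rz":0,"grip":0},{"dx":0,"dy":-0.01,"dz":0.08,"rx":0,"ry":0,"rz":0,"grip":0},{"dx":0,"dy":0,"dz":0,"rx":0,"ry":0,"rz":0,"grip":0}]'
python3 -c "
from st import *
to(arc(.09),.1005);tilt()"
python3 -m inch '[{"dx":0,"dy":0,"dz":0.06,"rx":0,"ry":0,"rz":0,"grip":0},{"dx":0,"dy":0,"dz":0.04,"rx":0,"ry":0,"rz":0,"grip":0}]'
python3 - <<'E'
from st import *
to(arc(.09),.1005);tilt()
from bench import cams
s=cams.snapshot('side'); show(s,(170,210,300,350),'c1.png',5.5)
E
```

```text
time: 31.5
tool_pos: [0.5739, 0.0937, 0.041]
ee_rot: [-3.137, 0.001, -3.039]
wrist_force: [-1.0, 1.4, 0.1]
width: 0.0091
t 31.5 tcp [0.5739 0.0937 0.041 ] F [-1.   1.4  0.1] w 0.0091
tool-y angle 0.1022 tilt [ 0.001 -0.004 -1.   ]
units dx dy dz [0.02 0.   0.08] rz 0.02
in fixture [np.float64(0.0005104949921275093), np.float64(-0.03354258460552093)] 0.040992611923569774
tilt fix rx ry units [-0.05  0.01 -0.  ]
time: 31.75
tool_pos: [0.5739, 0.0936, 0.0408]
ee_rot: [-3.137, 0.001, -3.039]
wrist_force: [-3.5, 0.3, 5.2]
width: 0.0089
t 31.75 tcp [0.5739 0.0936 0.0408] F [-3.5  0.3  5.2] w 0.0089
tool-y angle 0.1026 tilt [ 0.002 -0.005 -1.   ]
units dx dy dz [0.02 0.01 0.07] rz 0.02
in fixture [np.float64(0.0005638415687946968), np.float64(-0.03357969200459343)] 0.04076068659492168
tilt fix rx ry units [-0.05  0.02 -0.  ]
```

View pics/c1.png

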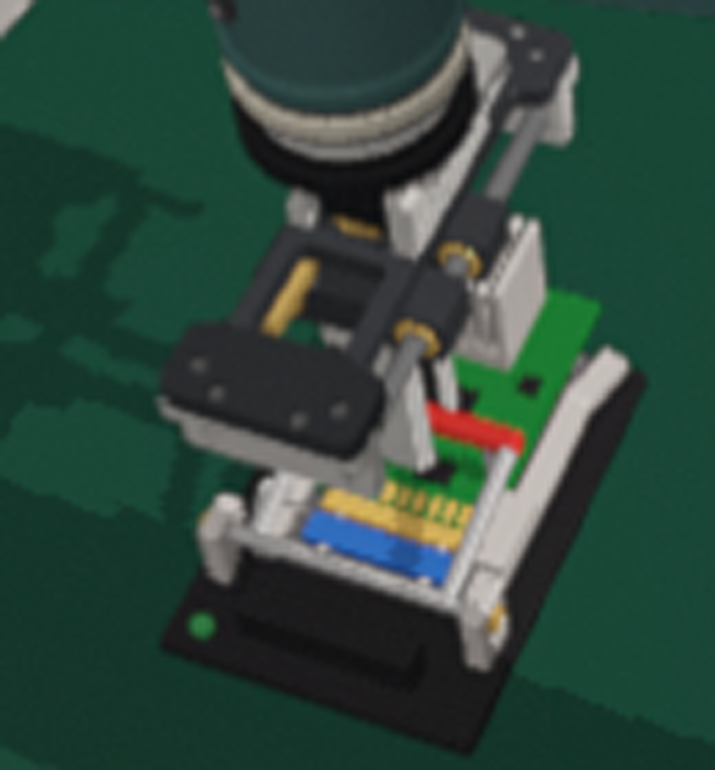

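The clip's feet rest on the board: motion stopped at z=0.041 with an upward force of 5 N on the hand. Open slightly (the front finger has limited room to the heatsink) and rise.

```bash
python3 -m inch '[{"dx":0,"dy":0,"dz":0.02,"rx":0,"ry":0,"rz":0,"grip":0},{"dx":0,"dy":0,"dz":0,"rx":0,"ry":0,"rz":0,"grip":0.2},{"dx":0,"dy":0,"dz":0,"rx":0,"ry":0,"rz":0,"grip":0.2},{"dx":0,"dy":0,"dz":0,"rx":0,"ry":0,"rz":0,"grip":0.2}]'
python3 -c "
from st import *
to(arc(.09),.1005);tilt()"
```

```text
time: 32.3
tool_pos: [0.5745, 0.0924, 0.0398]
ee_rot: [-3.134, 0.003, -3.039]
wrist_force: [0.4, -0.3, 0.6]
width: 0.0187
t 32.3 tcp [0.5745 0.0924 0.0398] F [ 0.4 -0.3  0.6] w 0.0187
tool-y angle 0.1026 tilt [ 0.003 -0.007 -1.   ]
units dx dy dz [0.04 0.06 0.03] rz 0.02
in fixture [np.float64(0.0010093685574800032), np.float64(-0.03486687332143171)] 0.039794984430844574
tilt fix rx ry units [-0.09  0.03  0.  ]
```

```bash
python3 -m inch '[{"dx":0,"dy":0.03,"dz":-0.15,"rx":-0.05,"ry":0,"rz":0,"grip":0.2},{"dx":0,"dy":0,"dz":-0.3,"rx":0,"ry":0,"rz":0,"grip":0.2},{"dx":0,"dy":0,"dz":-0.5,"rx":0,"ry":0,"rz":0,"grip":0.2},{"dx":0,"dy":0,"dz":-0.8,"rx":0,"ry":0,"rz":0,"grip":0.2},{"dx":0,"dy":0,"dz":-1,"rx":0,"ry":0,"rz":0,"grip":0.2},{"dx":0,"dy":0,"dz":-1,"rx":0,"ry":0,"rz":0,"grip":0.2},{"dx":0,"dy":0,"dz":-1,"rx":0,"ry":0,"rz":0,"grip":0.2}]'
python3 -m inch '[{"dx":0,"dy":1,"dz":-0.5,"rx":0,"ry":0,"rz":0,"grip":0.2},{"dx":0,"dy":1,"dz":-0.5,"rx":0,"ry":0,"rz":0,"grip":0.2},{"dx":0.5,"dy":1,"dz":0,"rx":0,"ry":0,"rz":0,"grip":0.2},{"dx":1,"dy":1,"dz":0,"rx":0,"ry":0,"rz":0,"grip":0.2},{"dx":1,"dy":1,"dz":0,"rx":0,"ry":0,"rz":0,"grip":0.2},{"dx":1,"dy":1,"dz":0,"rx":0,"ry":0,"rz":0,"grip":0.2},{"dx":1,"dy":1,"dz":0,"rx":0,"ry":0,"rz":0,"grip":0.2},{"dx":1,"dy":1,"dz":0,"rx":0,"ry":0,"rz":0,"grip":0.2},{"dx":0,"dy":0,"dz":0,"rx":0,"ry":0,"rz":0,"grip":0.2}]'
python3 - <<'E'
from st import *
to(arc(.09),.1005)
from bench import cams
F[1]=.128
q=.09
def bp(x,q): return fx(x,.024-.06*np.cos(q)+.01*np.sin(q),.03+.06*np.sin(q)+.01*np.cos(q))
fp=[bp(x,.09) for x in(-.0385,.0385)]+[fx(x,y,.014) for x in(-.035,.035) for y in(-.123,-.013)]
for n,e in(("side",(190,210,310,350)),("top",(150,140,290,250))):
    s=cams.snapshot(n); show(s,e,"d1"+n+".png",5.5,proj(s,fp)); cv2.imwrite(f"pics/e{n}.png",s["frame"][:,:,::-1])
E
```

```text
time: 33.17
tool_pos: [0.5736, 0.0932, 0.1642]
ee_rot: [-3.138, 0.002, -3.039]
wrist_force: [0.3, -0.3, 0.0]
width: 0.019
time: 34.3
tool_pos: [0.4157, 0.2842, 0.2029]
ee_rot: [3.141, 0.024, -3.041]
wrist_force: [1.6, -0.3, 0.8]
width: 0.0188
t 34.3 tcp [0.4157 0.2842 0.2029] F [ 1.6 -0.3  0.8] w 0.0188
tool-y angle 0.1009 tilt [ 0.024  0.003 -1.   ]
units dx dy dz [-5.35 -8.22  6.68] rz 0.0
in fixture [np.float64(-0.1377797971157083), np.float64(0.17192407321312642)] 0.2028745448109059
```

View pics/d1side.png

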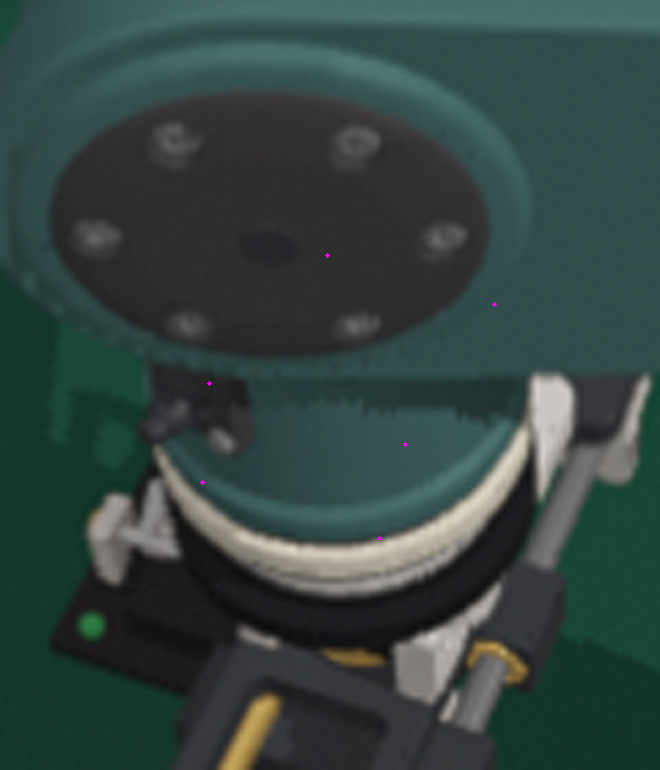

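View pics/d1top.png

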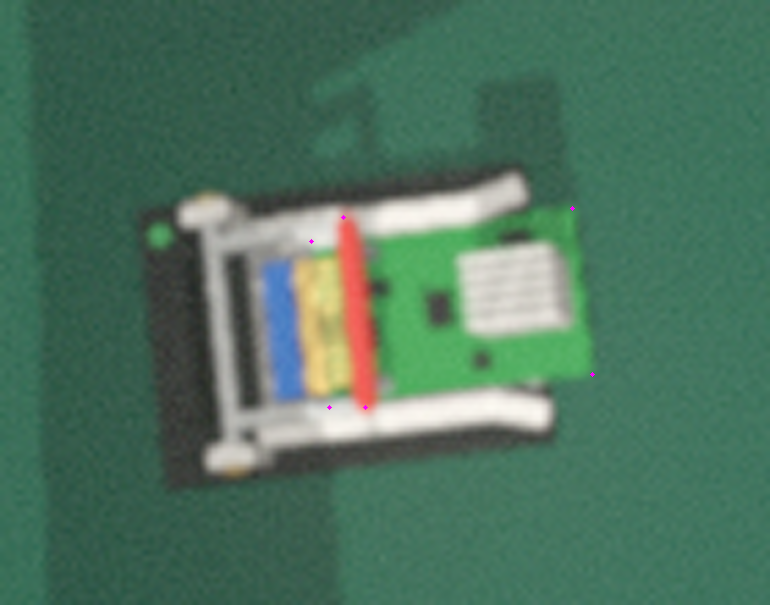

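View pics/etop.png

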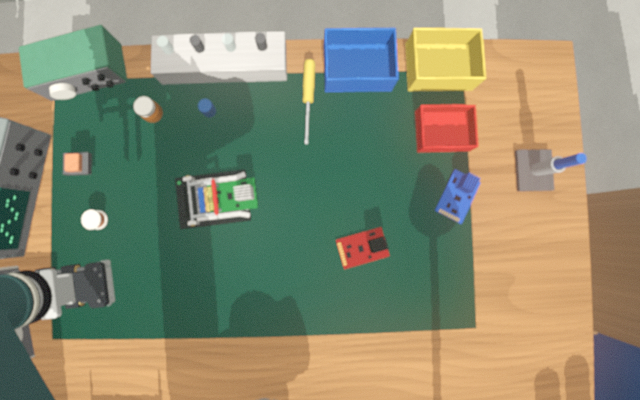

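```bash
python3 -m inch '[{"dx":1,"dy":1,"dz":0,"rx":0,"ry":0,"rz":0,"grip":0.2},{"dx":1,"dy":1,"dz":0,"rx":0,"ry":0,"rz":0,"grip":0.2},{"dx":1,"dy":1,"dz":0,"rx":0,"ry":0,"rz":0,"grip":0.2},{"dx":1,"dy":1,"dz":0,"rx":0,"ry":0,"rz":0,"grip":0.2},{"dx":1,"dy":1,"dz":0,"rx":0,"ry":0,"rz":0,"grip":0.2},{"dx":1,"dy":1,"dz":0,"rx":0,"ry":0,"rz":0,"grip":0.2},{"dx":1,"dy":1,"dz":0,"rx":0,"ry":0,"rz":0,"grip":0.2},{"dx":1,"dy":1,"dz":0,"rx":0,"ry":0,"rz":0,"grip":0.2},{"dx":0,"dy":0,"dz":0,"rx":0,"ry":0,"rz":0,"grip":0.2}]'
python3 - <<'E'
from st import *
from bench import cams
F[1]=.128
def bp(x,q): return fx(x,.024-.06*np.cos(q)+.01*np.sin(q),.03+.06*np.sin(q)+.01*np.cos(q))
s=cams.snapshot("side"); show(s,(195,240,295,340),"d2.png",6,proj(s,[bp(x,.09) for x in(-.0385,.0385)]+[fx(x,y,.014) for x in(-.035,.035) for y in(-.123,-.013)]))
E
```

```text
time: 35.52
tool_pos: [0.2075, 0.465, 0.1986]
ee_rot: [-3.14, 0.032, -3.063]
wrist_force: [0.4, -0.2, 0.3]
width: 0.0188
```

View pics/d2.png

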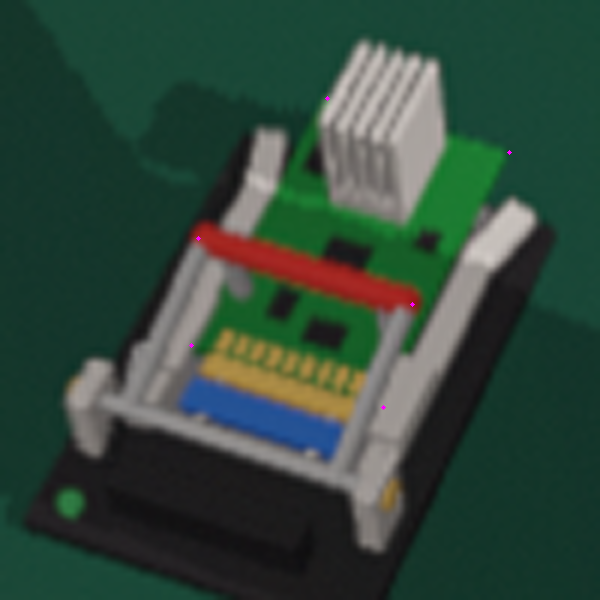

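The clip bar matches the predicted 0.09 rad position ((198,238)–(412,304) in the crop), its feet are on the board, and the nose touches the brass bar, which is up against the blue block. Handing in.

```bash
python3 -c "
from bench import robot
print(robot.close_job())"
```

```text
the job is handed in; nothing more can be done
None
```

The job is handed in at about 35.6 s of the 72 s; the hand-in gives no verdict. I lifted the clip until it stayed open, and slid the green board in under the lips until the bar bottomed. I then brought the clip down in the fingers until its feet stopped on the board, and let go.

**Checks that agreed:**
- **Press:** the wrist read 14 to 15.6 N for about half a second with under 0.4 mm of motion, about 6 mm after first contact. The highest wrist reading while pushing was 15.6 N. This includes floor friction, so the force on the bar itself is a little less.
- **Final pictures:** the nose is on the brass bar, the board is straight between the rails, and the clip bar sits where 0.09 rad predicts. The red board and the other things look where they were.
- **Clear of everything:** the arm is well away, with wrist force near zero.

**What disagreed or could not be checked:**
- **Fixture position:** the first camera fit was about 2 to 3 mm off along y. I corrected it from the first grip on the clip.
- **Hand tilt:** the hand tilted by up to 1.3° while pushing and 2.2° while swinging the clip over. I corrected both.
- **Not measured:** the clip's force on the board and the last fraction of a millimetre at the contact bar were judged only from pictures and wrist forces.

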